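Tip a batch of temple bundles into the bin

ROBOT

A 6-joint arm with a two-finger parallel gripper is mounted at the origin on a cart in front of the work surface, level with it; the furniture and walls round the work are solid. World frame = base frame: x ahead of the robot, y to its left, z up, the work surface at z = 0. Lengths are in mm, angles in rad, forces in N, time in s.
With the tool pointing down it reaches from about 275 to 825 mm from the base axis. Payload 5.2 kg.
Tool frame: the origin (TCP) lies on the centre line of the jaws, within the pads' length; the fingertips stand 25 mm ahead of it and the grasp point (between the pads) lies 6 mm ahead of it; x points along the fingers, y is the direction in which the jaws open and shut, and the axes are right-handed (so a half turn about x gives the same grasp; the last joint's range is limited). The gripper opens to 93 mm and grips with 3 to 60 N. Pads are 15 mm wide; open, the fingers measure 128 mm over their backs; the gripper's body (75 mm by 188 mm) begins 65 mm behind the grasp point.
Start: joints at [1.127, 0.259, 1.535, -0, 1.348, -0.203], TCP at [131.141, 534.142, 243.653] pointing down, gripper open.
Joint ranges: [-3.14, 3.14], [-0.91, 2.08], [0.19, 2.58], [-1.22, 4.36], [0.22, 2.71], [-3.12, 3.12]. Speed limits (rad/s): [2.57, 2.57, 3.14, 3.14, 3.14, 3.14].

INTERFACE

Orientations are given as a unit quaternion [x, y, z, w].
In Python, from cell import env, viewer gives the robot as it stands.
- The arm moves only by the tool play_rows, never from a script. Its arguments are lists of equal length, an entry for each row: "travel": the shift along the tool's x, y, z in cm, a list of three; "dr": the turn, a rotation vector about the tool's x, y, z in rad, a list of three; "hand": the finger opening in cm, from 0 to 9.3. A call has 1 to 8 rows; each row is the pose to reach, as a shift and turn from the pose commanded when the call began, along the tool's axes at that moment; what a row does not reach only later rows make up. A row lasts 1/8 s, in which the tool goes at most 62.5 mm and 10.7 degrees, less where a joint would pass 70% of its speed; a pose out of reach is approached as far as the arm can. A call with a gripper value outside its range is refused whole. The fingers move at their own pace and stop on an object; the grip force is fixed at half the most. Time passes only in rows, so rows that repeat a pose let the fingers close. It gives the time, the measured TCP pose, the force and the opening at its end, in the units of the state.
- env.get_state(): the state, without advancing time (a new reading comes with each control period).
- viewer.read_camera(name): name is "scene" or "side" or "wrist"; returns a dict with "frame" (480x640x3 uint8, red, green, blue), "fx", "fy", "cx", "cy" (pixels), "xyz" and "attitude" of the camera in the world. Camera axes: x right, y down, z forward; pixel columns grow to the right and rows downward; lengths in mm; the calibration is good to about 2 mm. A picture is of the moment at which its call begins. There is no depth.
- env.hand_in(): hands the job in, once; it reports no verdict.
The state is a dict: "time_s": time; "joints": joint angles; "joint_vel": joint speeds; "effort": joint torques, N m; "eef_pos": TCP position; "tool_rot": TCP orientation; "wrist_force": force on the tool from outside, world axes, zero at the start; "moment": the same for the moment, N m; "grip_width": finger opening in mm.
Only numpy, scipy, OpenCV 4.12 (cv2) and the standard library are available. Lean on these libraries where they do the work, as an engineer would, in place of code of your own. Each camera call takes 0.05 s, during which the arm holds its last target.

TASK

Make up a batch on the tipper: take the roll of tape out of the pan and lay it on the bare table, then lay all the temple bundles from the mat in the level pan. Press the lever down until its catch holds it by itself, so that the pan tips and every bundle slides into the bin in front of it. Then stand the full bin upright on the mat and pull the lever back up so that the pan is level again.

Things in the scene. Friction and masses are not known exactly. Their poses are not given: they have to be found in the camera images.
- tipper: Fixed dark steel stand of the tilting pan. Origin on the table under the pan's hinge; +x runs from the hinge back under the pan, -x to the bin's bay before the pan's open lip, z up. Base plate 165 x 150 x 8 mm (x 0 to 165); cheeks 36 x 8 mm, 95 mm tall, at y = +-70 mm beside the hinge. The bin belongs centred at x = -68 mm, y = 0 (within 10 mm), turned as the stand.
- pan_floor (a point): Middle of the pan's floor (upper face): 80 mm behind the hinge, 89 mm above the table when level; axes turn with the pan, at rest as the stand's. Slippery bare metal pan, open at the lip (x = -88 mm from here); walls 34 mm high at the rear (inner face x = +84 mm) and sides (y = +-58 mm).
- pan (a joint): Pan and lever (one rigid piece), rad: 0 = pan level, lever up at rest; 0.70 = tipped 40 degrees, lip down (stop). Hinge along stand y, 85 mm above the stand's origin. A spring resists (about 4 N at the grip bar); from 0.36 the catch is climbed (up to about 16 N), past 0.54 it snaps over and holds 0.70; let go earlier, it springs back. Up to about 10 N upward at the bar frees it.
- lever_grip (a point): Point on the lever's black round grip bar, 18 mm thick, lying along stand y; the bar is free for 17 mm either way from here. At rest at stand x = -94, y = +107, 119 mm above the table; it comes down on a circle of 100 mm round the hinge to 51 mm above the table at 0.70 (again x = -94). Press it from above, or pinch it from above across stand x. A 10 mm arm joins its inner end to the hinge.
- bin: Loose open grey bin, outside 104 (x) x 134 (y) x 50 mm high, walls and floor 3 mm, about 0.2 kg; origin under its floor's centre. Grip tab over the middle of its -y wall: 10 mm thick (y -63 to -73), 40 mm long in x, top 80 mm above the foot: lift it there, fingers closing along its y above the rim. Starts in the bay, rear wall 4 to 9 mm before the lip, which is 30 mm above its rim.
- mat: Fixed flat cork mat 170 x 170 x 3 mm on the table to the right; origin at the centre of its underside.
- tape_roll: Roll of black tape, 56 mm across, 19 mm high, loose, left lying flat in the pan. Origin at the centre of its underside.
- bundle_1: Bundle of black and yellow spectacle temple shells, about 52 x 30 x 17 mm (x, y, z of its own axes), 14 g, origin at the centre of its underside; lies flat on the mat; pick it across its 30 mm width (its y). Three or four bundles are present; absent ones have no pose.
- bundle_2: Bundle of black and yellow spectacle temple shells, about 49 x 30 x 17 mm (x, y, z of its own axes), 14 g, origin at the centre of its underside; lies flat on the mat; pick it across its 30 mm width (its y). Three or four bundles are present; absent ones have no pose.
- bundle_3: Bundle of black and yellow spectacle temple shells, about 53 x 30 x 15 mm (x, y, z of its own axes), 14 g, origin at the centre of its underside; lies flat on the mat; pick it across its 30 mm width (its y). Three or four bundles are present; absent ones have no pose.
- bundle_4: Bundle of black and yellow spectacle temple shells, about 50 x 30 x 17 mm (x, y, z of its own axes), 14 g, origin at the centre of its underside; lies flat on the mat; pick it across its 30 mm width (its y). Three or four bundles are present; absent ones have no pose.

How it is judged (in metres and radians):
On the way, in this order (a step that is already met when the one before it is completed fails the run):
1. the tape roll is out of the pan and all the bundles present lie let go in the level pan (x of bundle_1 in the frame of pan_floor between -0.085 and 0.085 m and y of bundle_1 in the frame of pan_floor between -0.06 and 0.06 m and z of bundle_1 in the frame of pan_floor between -0.01 and 0.05 m and contact force between the fingers and bundle_1 below 0.2 N and x of bundle_2 in the frame of pan_floor between -0.085 and 0.085 m and y of bundle_2 in the frame of pan_floor between -0.06 and 0.06 m and z of bundle_2 in the frame of pan_floor between -0.01 and 0.05 m and contact force between the fingers and bundle_2 below 0.2 N and x of bundle_3 in the frame of pan_floor between -0.085 and 0.085 m and y of bundle_3 in the frame of pan_floor between -0.06 and 0.06 m and z of bundle_3 in the frame of pan_floor between -0.01 and 0.05 m and contact force between the fingers and bundle_3 below 0.2 N and x of bundle_4 in the frame of pan_floor between -0.085 and 0.085 m and y of bundle_4 in the frame of pan_floor between -0.06 and 0.06 m and z of bundle_4 in the frame of pan_floor between -0.01 and 0.05 m and contact force between the fingers and bundle_4 below 0.2 N and value of joint pan below 0.06 rad and height (world z) of tape_roll below 0.03 m), for 0.3 s.
2. the catch holds the lever down with no finger on it and all the bundles lie in the bin (x of bundle_1 in the frame of bin between -0.052 and 0.052 m and y of bundle_1 in the frame of bin between -0.067 and 0.067 m and z of bundle_1 in the frame of bin between -0.005 and 0.055 m and x of bundle_2 in the frame of bin between -0.052 and 0.052 m and y of bundle_2 in the frame of bin between -0.067 and 0.067 m and z of bundle_2 in the frame of bin between -0.005 and 0.055 m and x of bundle_3 in the frame of bin between -0.052 and 0.052 m and y of bundle_3 in the frame of bin between -0.067 and 0.067 m and z of bundle_3 in the frame of bin between -0.005 and 0.055 m and x of bundle_4 in the frame of bin between -0.052 and 0.052 m and y of bundle_4 in the frame of bin between -0.067 and 0.067 m and z of bundle_4 in the frame of bin between -0.005 and 0.055 m and value of joint pan above 0.64 rad and contact force between the fingers and tipper below 0.2 N), for 0.5 s.
At the end, for the whole second after the job is handed in: The bin stands upright and at rest on the mat (its centre within 50 mm of the mat's), all the bundles present lie in it, the lever is back up with the pan level (joint below 0.06), and the tape roll rests on the table clear of pan, bin and mat (x of bundle_1 in the frame of bin between -0.052 and 0.052 m and y of bundle_1 in the frame of bin between -0.067 and 0.067 m and z of bundle_1 in the frame of bin between -0.005 and 0.055 m and x of bundle_2 in the frame of bin between -0.052 and 0.052 m and y of bundle_2 in the frame of bin between -0.067 and 0.067 m and z of bundle_2 in the frame of bin between -0.005 and 0.055 m and x of bundle_3 in the frame of bin between -0.052 and 0.052 m and y of bundle_3 in the frame of bin between -0.067 and 0.067 m and z of bundle_3 in the frame of bin between -0.005 and 0.055 m and x of bundle_4 in the frame of bin between -0.052 and 0.052 m and y of bundle_4 in the frame of bin between -0.067 and 0.067 m and z of bundle_4 in the frame of bin between -0.005 and 0.055 m and horizontal distance between tape_roll and bin above 0.07 m and linear speed of each of tape_roll, bin below 0.02 m/s and horizontal distance between bin and mat below 0.05 m and height (world z) of bin below 0.012 m and angle between bin's own z axis and vertical below 0.1 rad and value of joint pan below 0.06 rad and horizontal distance between tape_roll and pan_floor above 0.07 m and height (world z) of tape_roll between -0.02 and 0.03 m and horizontal distance between tape_roll and mat above 0.09 m); the robot touches nothing.
Of bundle_1, bundle_2, bundle_3, bundle_4 only 3 to 4 are there at a start; the rules pass over those that are not, and their reading is None.
At some moment in a run one of bundle_1, bundle_2, bundle_3, bundle_4 may be knocked a few centimetres aside while the robot is not near it.
Once in a run the grip may slacken for a moment while it holds something.
It also fails if it takes over 208 s, if anything falls off the work surface, if the arm or the gripper's body presses on something with over 40 N, if the wrist force passes 120 N, or if a joint passes its speed limit or range.

## Working session

There is one attempt and no reset: what is moved stays moved. The work goes in short steps, Python scripts to look and compute and a tool call to move; the robot and the scene stay as the last step left them, time stands still between calls to the robot, and variables do not carry over. Pictures are saved under pics/ and viewed, and the job is handed in when it is done.

Besides the shell and the picture viewer there is one more tool, called after "Request:" as name(argument=value, ...) on one line, values as JSON. play_rows: Moves the arm, as the interface text tells. Its arguments: {"type":"object","properties":{"travel":{"type":"array"},"dr":{"type":"array"},"hand":{"type":"array"}},"required":["travel","dr","hand"]}

```bash
ls; mkdir -p pics
cat > h.py <<'E'
import numpy as np, cv2
from scipy.spatial.transform import Rotation as R
from cell import env, viewer
def cam(n,save=None):
    c=viewer.read_camera(n)
    if save: cv2.imwrite('pics/'+save,c['frame'][:,:,::-1])
    return c
def ray(c,uv):
    uv=np.asarray(uv,float).reshape(-1,2)
    d=np.c_[(uv[:,0]-c['cx'])/c['fx'],(uv[:,1]-c['cy'])/c['fy'],np.ones(len(uv))]
    return np.array(c['xyz'],float),R.from_quat(c['attitude']).apply(d)
def onz(c,uv,z):
    o,d=ray(c,uv); return o+d*((z-o[2])/d[:,2])[:,None]
def proj(c,p):
    q=R.from_quat(c['attitude']).inv().apply(np.asarray(p,float).reshape(-1,3)-np.array(c['xyz']))
    return np.c_[q[:,0]/q[:,2]*c['fx']+c['cx'],q[:,1]/q[:,2]*c['fy']+c['cy']]
def tri(obs):
    A=np.zeros((3,3));b=np.zeros(3);L=[]
    for c,uv in obs:
        o,d=ray(c,uv);d=d[0]/np.linalg.norm(d[0]);P=np.eye(3)-np.outer(d,d);A+=P;b+=P@o;L.append((o,P))
    x=np.linalg.solve(A,b); return x,[np.linalg.norm(P@(x-o)) for o,P in L]
def plan(target,quat=None):
    "shift/turn in tool axes from current measured pose"
    s=env.get_state();r=R.from_quat(s['tool_rot'])
    t=r.inv().apply(np.array(target)-np.array(s['eef_pos']))/10
    dr=(r.inv()*R.from_quat(quat)).as_rotvec() if quat is not None else None
    return t.round(2),None if dr is None else dr.round(3)
E
python3 - <<'E'
from h import *
s=env.get_state();print({k:np.round(v,3) for k,v in s.items()})
print(R.from_quat(s['tool_rot']).as_matrix().round(3))
for n in ['scene','side','wrist']:
    c=cam(n,n+'0.png');print(n,np.round(c['xyz'],1),np.round(c['attitude'],3),c['fx'],c['cx'],c['cy'])
E
```

```text
pics
{'time_s': np.float64(0.0), 'joints': array([ 1.127,  0.259,  1.536, -0.   ,  1.348, -0.203]), 'joint_vel': array([-0.001, -0.001,  0.001, -0.   ,  0.001, -0.001]), 'effort': array([-1.0000e-03, -4.3731e+01, -2.8400e+01,  7.2000e-02,  4.1000e-02,
       -0.0000e+00]), 'eef_pos': array([130.912, 533.676, 242.829]), 'tool_rot': array([ 0.084,  0.702, -0.086,  0.702]), 'wrist_force': array([ 0.365, -0.979,  0.483]), 'moment': array([-0.007,  0.024,  0.095]), 'grip_width': np.float64(92.433)}
[[-0.001  0.238  0.971]
 [-0.002  0.971 -0.238]
 [-1.    -0.002 -0.   ]]
scene [ -66.5 -681.4  692.1] [ 0.808 -0.404  0.2   -0.38 ] 538.4765219629863 323.5910248792068 239.54174228967253
side [566.8 547.  703.5] [ 0.023  0.894 -0.447 -0.006] 578.1658317834507 323.1039577021549 229.84977492800547
wrist [ 55.3 552.5 384.3] [0.779 0.611 0.087 0.113] 343.747036946518 323.69680071949415 238.6381039117424
```

View pics/scene0.png

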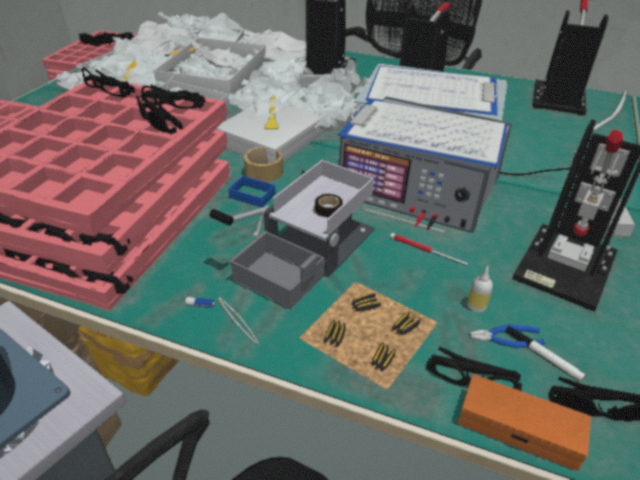

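View pics/side0.png

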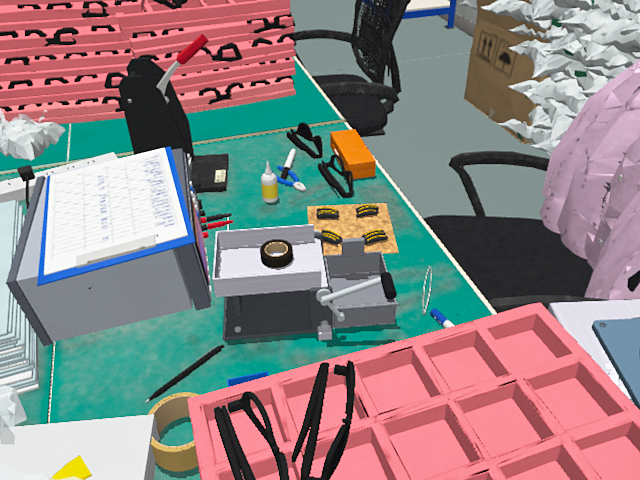

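View pics/wrist0.png

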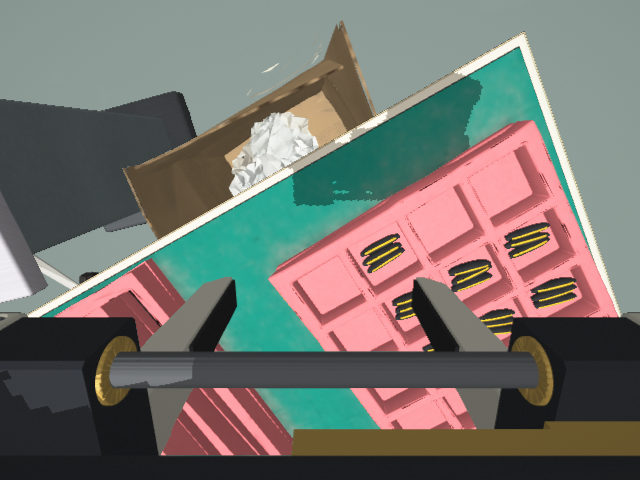

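The scene view shows the mat (centre ~370,333) with four bundles, the tipper at (325,210), the tape in the pan at (328,205), and the bin at (277,265). The side view shows the same things: grip bar (389,286), tape (277,253).

Run:
```python
from h import *
c=cam('scene');s=cam('side')
for n,k in [('scene',c),('side',s)]:
    f=k['frame']; x0,y0,x1,y1=(220,150,450,400) if n=='scene' else (200,190,420,350)
    cv2.imwrite(f'pics/{n}_crop.png',cv2.resize(f[y0:y1,x0:x1,::-1],None,fx=3.2 if n=='scene' else 3.6,fy=2.4*1 if 0 else (2.4 if 0 else (3.2 if n=='scene' else 3.6)),interpolation=cv2.INTER_CUBIC)[:600,:800])
P=lambda uv,z:onz(c,uv,z)[:,:2].round(0).tolist()
Q=lambda uv,z:onz(s,uv,z)[:,:2].round(0).tolist()
print('mat scene',P([(357,283),(437,323),(385,388),(302,338)],3))
print('mat side',Q([(310,204),(393,205),(398,252)],3))
print('tape',P((328,204),105),Q((277,252),105))
print('grip',Q((389,286),119))
```

```text
mat scene [[555.0, -313.0], [556.0, -477.0], [390.0, -474.0], [391.0, -313.0]]
mat side [[554.0, -479.0], [378.0, -465.0], [391.0, -306.0]]
tape [[608.0, -206.0]] [[614.0, -193.0]]
grip [[445.0, -86.0]]
```

View pics/scene_crop.png

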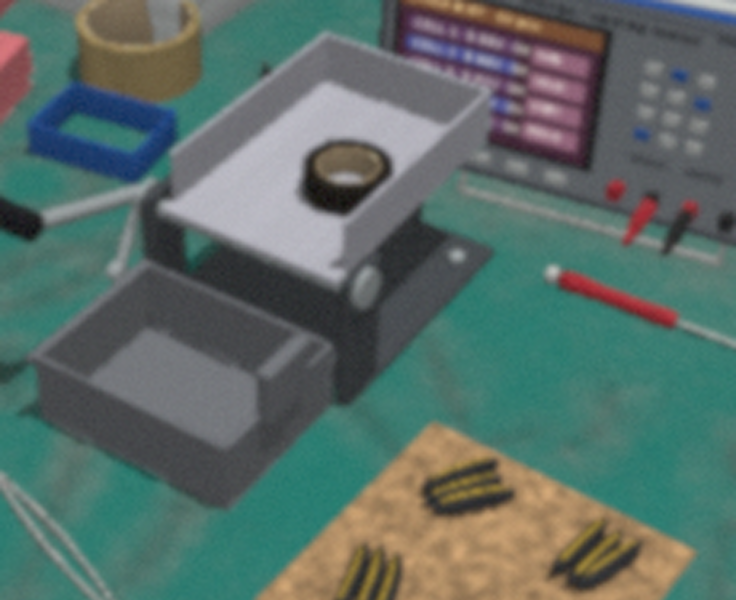

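View pics/side_crop.png

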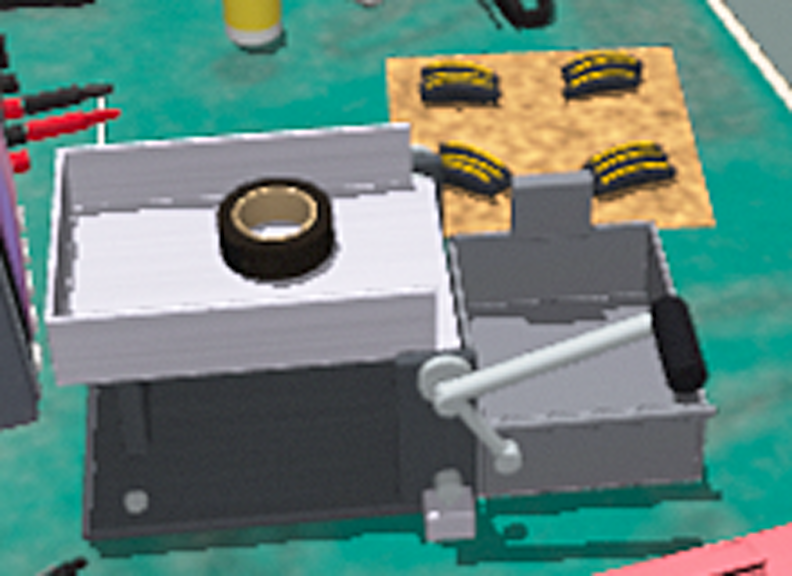

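```bash
cat >> h.py <<'E'
def down(deg):
    "tool x down, tool y at heading deg from world X"
    a=np.radians(deg);y=np.array([np.cos(a),np.sin(a),0]);x=np.array([0,0,-1.]);z=np.cross(x,y)
    return R.from_matrix(np.c_[x,y,z]).as_quat()
E
python3 - <<'E'
from h import *
print(plan((400,150,330),down(90)))
print(R.from_quat(cam('wrist')['attitude']).as_matrix().round(2))
E
```

```text
(array([ -8.66, -30.88,  35.27]), array([-0.241, -0.   ,  0.001]))
[[ 0.24  0.93  0.27]
 [ 0.97 -0.23 -0.07]
 [-0.    0.28 -0.96]]
```

Request:
play_rows(travel=[[-4,-4,4],[-8,-8,9],[-8.7,-12,14],[-8.7,-16,18.5],[-8.7,-20,23],[-8.7,-24,27.5],[-8.7,-28,32],[-8.7,-30.9,35.3]], dr=[[0,0,0],[-0.05,0,0],[-0.1,0,0],[-0.15,0,0],[-0.2,0,0],[-0.24,0,0],[-0.24,0,0],[-0.24,0,0]], hand=[9.3,9.3,9.3,9.3,9.3,9.3,9.3,9.3])

```text
time_s: 1.3
eef_pos: [401.1, 147.8, 330.9]
tool_rot: [0.001, 0.707, -0.001, 0.707]
wrist_force: [-0.3, 0.6, 0.5]
grip_width: 93.0
```

Run:
```python
from h import *
print(env.get_state()['eef_pos'],plan((440,-270,330),down(90)))
```

```text
[401.13843046 147.83551301 330.87553876] (array([  0.09, -41.78,   3.96]), array([-0.002,  0.001, -0.   ]))
```

Request:
play_rows(travel=[[0,-6,0.5],[0,-12,1],[0,-18,1.5],[0,-24,2],[0,-30,3],[0,-36,3.5],[0,-41.8,4],[0,-41.8,4]], dr=[[0,0,0],[0,0,0],[0,0,0],[0,0,0],[0,0,0],[0,0,0],[0,0,0],[0,0,0]], hand=[9.3,9.3,9.3,9.3,9.3,9.3,9.3,9.3])

```text
time_s: 2.3
eef_pos: [439.6, -271.9, 329.5]
tool_rot: [0.002, 0.708, -0.002, 0.707]
wrist_force: [0.5, 0.8, -0.3]
grip_width: 92.8
```

Run:
```python
from h import *
print(env.get_state()['eef_pos'])
import pickle
c=cam('wrist','w1.png');pickle.dump(c,open('w1.pkl','wb'));print(c['xyz'])
```

```text
[ 439.578382   -271.88359184  329.51933542]
[ 361.70626701 -271.7011077   471.04896441]
```

View pics/w1.png

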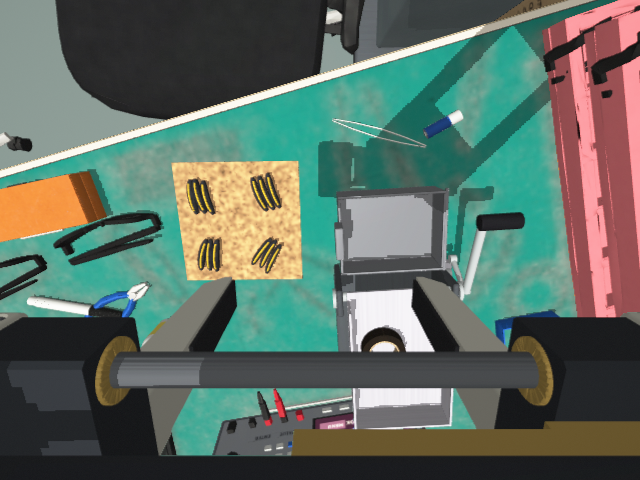

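The wrist view shows all four bundles (200,195; 265,192; 210,253; 267,253), the mat, bin, lever bar (500,221) and tape (382,340), partly hidden. I'll take a second view from further in +x.

Request:
play_rows(travel=[[0,1,4],[0,2,9],[0,3,14],[0,3,18],[0,3,18]], dr=[[0,0,0],[0,0,0],[0,0,0],[0,0,0],[0,0,0]], hand=[9.3,9.3,9.3,9.3,9.3])

```text
time_s: 2.98
eef_pos: [621.8, -235.6, 329.3]
tool_rot: [-0.001, 0.708, 0.002, 0.707]
wrist_force: [0.2, 0.2, -0.0]
grip_width: 93.2
```

Run:
```python
from h import *
print(env.get_state()['eef_pos'])
import pickle
c=cam('wrist','w2.png');pickle.dump(c,open('w2.pkl','wb'));print(c['xyz'])
for i in (1,2):
    f=pickle.load(open(f'w{i}.pkl','rb'))['frame']
    x0,y0,w,h=(160,150,380,270)
    cv2.imwrite(f'pics/w{i}c.png',cv2.resize(f[y0:y0+h,x0:x0+w,::-1],None,fx=2.1,fy=2.1,interpolation=cv2.INTER_CUBIC))
```

```text
[ 621.81235675 -235.62040605  329.27098364]
[ 543.94142576 -236.30436978  470.76175061]
```

View pics/w2.png

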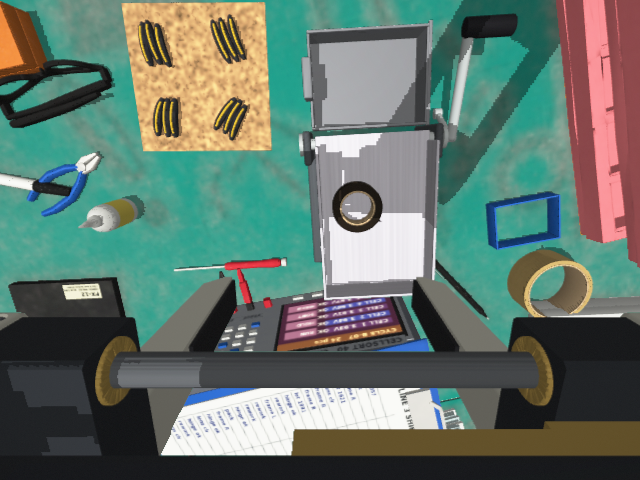

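View pics/w1c.png

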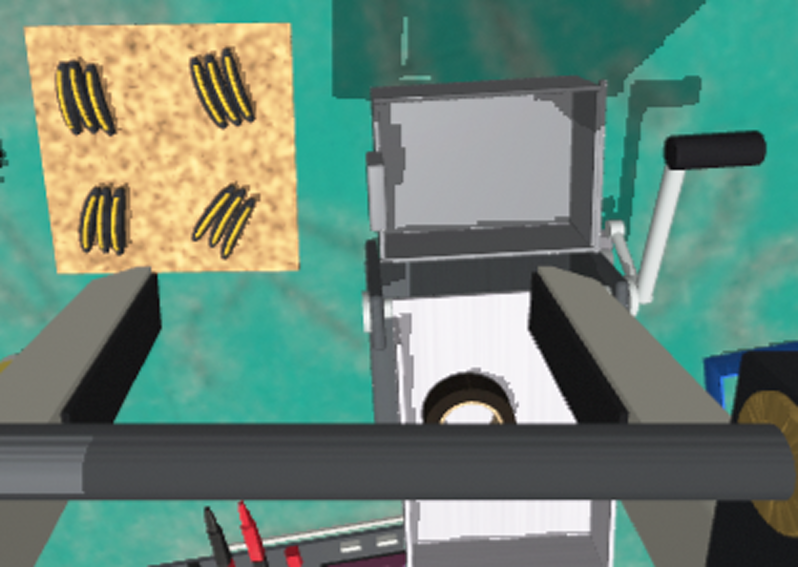

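Run:
```python
from h import *
import pickle
W=[pickle.load(open(f'w{i}.pkl','rb')) for i in (1,2)]
f=W[1]['frame']
for n,(x0,y0,w,h) in {'w2a':(290,0,240,160),'w2b':(290,110,180,200)}.items():
    cv2.imwrite(f'pics/{n}.png',cv2.resize(f[y0:y0+h,x0:x0+w,::-1],None,fx=3,fy=3,interpolation=cv2.INTER_CUBIC))
# bundles: dark or yellow in mat region, mat = cork hue
roi=[(165,158,305,285),(118,0,275,155)]
for c,(x0,y0,x1,y1) in zip(W,roi):
    g=c['frame'][y0:y1,x0:x1];hsv=cv2.cvtColor(g,cv2.COLOR_RGB2HSV)
    m=((hsv[...,2]<90)|((hsv[...,1]>190)&(hsv[...,0]>18)&(hsv[...,0]<35))).astype(np.uint8)*255
    m=cv2.morphologyEx(m,cv2.MORPH_CLOSE,np.ones((7,7)));m=cv2.morphologyEx(m,cv2.MORPH_OPEN,np.ones((3,3)))
    cs,_=cv2.findContours(m,cv2.RETR_EXTERNAL,cv2.CHAIN_APPROX_NONE)
    for k in cs:
        if cv2.contourArea(k)<150: continue
        M=cv2.moments(k);u=(M['m10']/M['m00']+x0,M['m01']/M['m00']+y0)
        pts=onz(c,k.reshape(-1,2)+[x0,y0],12)[:,:2].astype(np.float32)
        r=cv2.minAreaRect(pts)
        print(np.round(u,1),onz(c,u,11)[0].round(1)[:2],np.round(r[0],1),np.round(r[1],1),round(r[2],1))
    print()
```

```text
[266.7 254.1] [ 518.8 -353.6] [ 517.5 -354. ] [27.7 48.6] 62.6
[209.4 254.5] [ 519.1 -434.7] [ 518.1 -435.6] [29.8 47.1] 84.8
[199.5 196.7] [ 436.7 -439.8] [ 437.2 -439.8] [49.4 29.4] 10.7
[265.2 192.2] [ 431.1 -350.9] [ 431.7 -351.1] [48.7 29.4] 17.1

[230.6 117.2] [ 519.2 -353.7] [ 519.1 -353.7] [29.3 48.2] 59.5
[166.3 117.5] [ 519.8 -435. ] [ 519.1 -435.2] [30.5 46.4] 84.7
[153.5  44.2] [ 437.1 -440. ] [ 438.3 -439.9] [51.9 29.3] 11.9
[227.6  39.3] [ 431.6 -350.9] [ 432.6 -350.9] [50. 29.] 18.0
```

View pics/w2a.png

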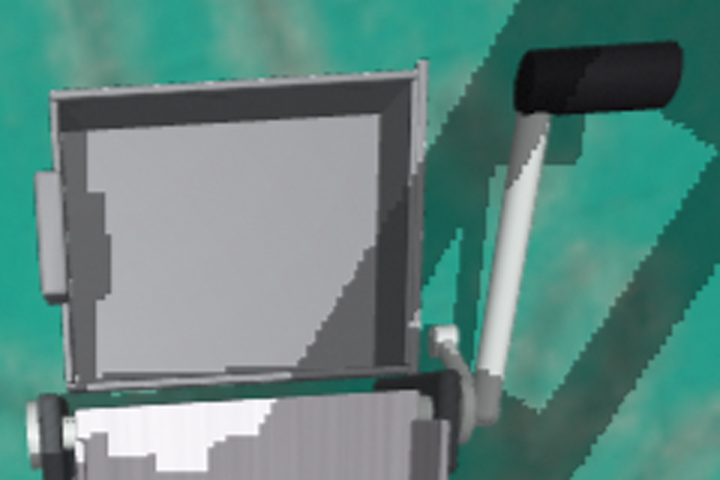

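View pics/w2b.png

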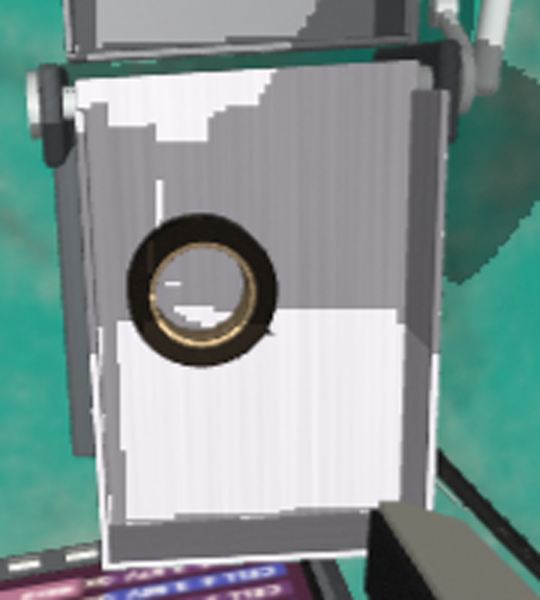

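Run:
```python
from h import *
import pickle
w1,w2=[pickle.load(open(f'w{i}.pkl','rb')) for i in (1,2)]
a=lambda x,y:(290+x/3,y/3)
b=lambda x,y:(290+x/3,110+y/3)
k=lambda x,y:(160+x/2.1,150+y/2.1)
print('joints',env.get_state()['joints'])
pl=onz(w2,[b(78,82),b(420,62),b(107,525),b(405,513)],89)[:,:2];print('pan lip,rear',pl.round(1).tolist())
br=onz(w2,[a(52,92),a(420,65),a(70,388),a(415,370)],50)[:,:2];print('bin rim',br.round(1).tolist(),br.mean(0))
br1=onz(w1,[k(372,88),k(606,82),k(382,262),k(600,250)],50)[:,:2];print('bin rim w1',br1.round(1).tolist(),br1.mean(0))
print('bar ends z119', onz(w2,[a(522,84),a(678,76)],119).round(1).tolist(), onz(w1,[k(670,152),k(762,148)],119).round(1).tolist())
print('bar tri',tri([(w2,a(600,80)),(w1,k(716,150))]))
print('tape w2 z108',onz(w2,b(202,290),105),'left/right',onz(w2,[b(128,290),b(277,290),b(202,212),b(202,366)],105).round(1).tolist())
c=cam('scene');s=cam('side')
cv2.imwrite('pics/sc.png',cv2.resize(c['frame'][180:230,300:360,::-1],None,fx=8,fy=8))
cv2.imwrite('pics/sd.png',cv2.resize(s['frame'][230:280,250:310,::-1],None,fx=8,fy=8))
cv2.imwrite('pics/both.png',np.hstack([cv2.resize(c['frame'][175:235,300:360,::-1],(400,400)),cv2.resize(s['frame'][225:285,250:310,::-1],(400,400))]))
```

```text
joints [-5.31399888e-01  4.37596971e-01  1.07216428e+00  6.46036699e-05
  1.63384201e+00 -2.10435605e+00]
pan lip,rear [[543.4, -244.4], [536.2, -123.5], [714.0, -233.2], [708.4, -113.9]]
bin rim [[432.5, -254.2], [423.4, -122.1], [534.4, -248.3], [527.3, -114.7]] [ 479.37755914 -184.82053737]
bin rim w1 [[425.3, -255.9], [422.5, -119.6], [534.7, -249.0], [527.3, -113.2]] [ 477.48128672 -184.4263618 ]
bar ends z119 [[448.1, -109.6, 119.0], [445.8, -63.0, 119.0]] [[447.8, -109.0, 119.0], [446.0, -63.3, 119.0]]
bar tri (array([446.93031378, -86.17302054, 118.91326684]), [np.float64(0.05893456110279869), np.float64(0.058934561102823586)])
tape w2 z108 [[ 615.01498856 -199.60799345  105.        ]] left/right [[615.1, -226.2, 105.0], [614.9, -172.6, 105.0], [587.2, -200.5, 105.0], [643.3, -198.7, 105.0]]
```

View pics/both.png

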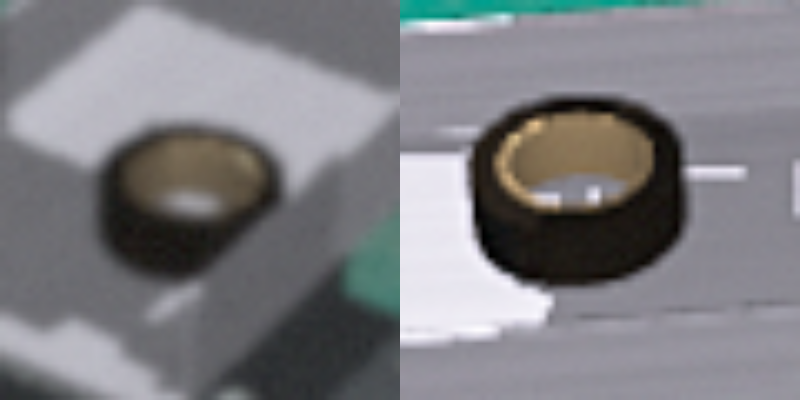

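```bash
cat >> h.py <<'E'
O=np.array([547,-183.3]);YAW=3.1
def S(x,y):
    a=np.radians(YAW);return O+np.array([[np.cos(a),-np.sin(a)],[np.sin(a),np.cos(a)]])@np.array([x,y])
E
python3 - <<'E'
from h import *
import pickle
w2=pickle.load(open('w2.pkl','rb'))
print(tri([(cam('scene'),(328.5,201.3)),(cam('side'),(276.7,248.7)),(w2,(357.3,206.7))]))
print(onz(w2,[(220,180),(245,285),(175,268),(285,262),(110,213)],5).round())
print(proj(w2,[590,-300,0]),S(-94,107),S(80,0))
print(plan((614.5,-199.5,180),down(3.1)))
E
```

```text
(array([ 615.0572984 , -200.79522369,  105.6094504 ]), [np.float64(0.9837333546943965), np.float64(0.3801941718771829), np.float64(1.0951719025592188)])
[[ 599. -375.    5.]
 [ 752. -351.    5.]
 [ 725. -451.    5.]
 [ 716. -291.    5.]
 [ 644. -531.    5.]]
[[276.31895205 173.27049494]] [447.35112   -81.5399847] [ 626.88293363 -178.97369496]
(array([15.15,  3.84, -0.46]), array([1.516e+00, 1.000e-03, 0.000e+00]))
```

Request:
play_rows(travel=[[2,1,0],[5,2,-0.2],[8,3,-0.4],[11,3.8,-0.5],[13,3.8,-0.5],[15,3.8,-0.5],[15,3.8,-0.5],[15,3.8,-0.5]], dr=[[0.18,0,0],[0.36,0,0],[0.54,0,0],[0.72,0,0],[0.9,0,0],[1.08,0,0],[1.26,0,0],[1.44,0,0]], hand=[9.3,9.3,9.3,9.3,9.3,9.3,9.3,9.3])

```text
time_s: 4.22
eef_pos: [614.0, -200.6, 181.2]
tool_rot: [0.468, 0.53, -0.468, 0.53]
wrist_force: [0.0, 0.5, 0.1]
grip_width: 93.0
```

Run:
```python
from h import *
s=env.get_state();print(s['eef_pos'],s['joints'])
print(plan((615,-200,116.5),down(3.1)))
```

```text
[ 613.99547165 -200.58557013  181.21563801] [-4.88091288e-01  4.72353273e-01  1.37578390e+00 -1.07990489e-04
  1.29323202e+00 -6.11110722e-01]
(array([ 6.47,  0.11, -0.05]), array([ 0.069,  0.   , -0.   ]))
```

Request:
play_rows(travel=[[2,0.1,0],[4,0.1,0],[5.6,0.1,0],[6.4,0.1,0],[6.4,0.1,0]], dr=[[0.069,0,0],[0.069,0,0],[0.069,0,0],[0.069,0,0],[0.069,0,0]], hand=[9.3,9.3,9.3,9.3,9.3])

```text
time_s: 4.85
eef_pos: [615.6, -200.2, 116.4]
tool_rot: [0.485, 0.515, -0.485, 0.515]
wrist_force: [-0.4, -1.2, 0.3]
grip_width: 93.3
```

Run:
```python
from h import *
cam('wrist','w3.png')
s=env.get_state();print(s['eef_pos'],s['wrist_force'])
```

```text
[ 616.04390186 -200.32508525  117.01261153] [-0.13610548 -0.60720521  0.13223109]
```

View pics/w3.png

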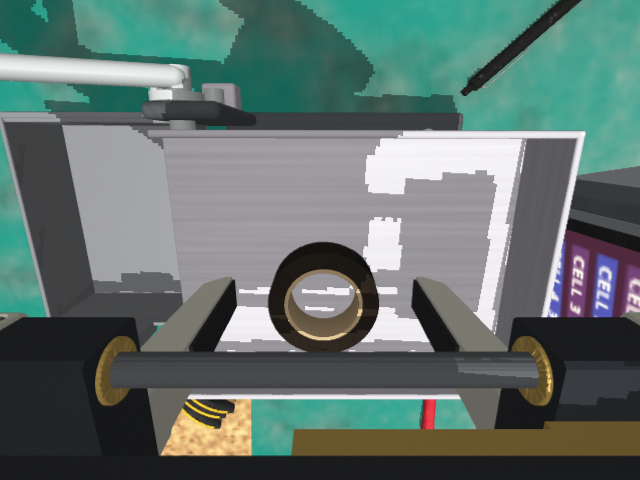

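Run:
```python
from h import *
c=cam('wrist');p=np.array(env.get_state()['eef_pos'])
print(proj(c,[p-[0,0,25],p-[0,0,8],[615,-200,108],[615,-200,89]]))
print(onz(c,[(323,302)],108))
```

```text
[[323.0367471  291.99741026]
 [322.98871587 307.28895355]
 [320.36027407 305.10355051]
 [320.67257304 288.51162926]]
[[ 616.17466798 -198.26910375  108.        ]]
```

Request:
play_rows(travel=[[0,0,0],[0,0,0],[0,0,0],[0,0,0],[0,0,0],[0,0,0]], dr=[[0,0,0],[0,0,0],[0,0,0],[0,0,0],[0,0,0],[0,0,0]], hand=[7,5.5,4.5,4.5,4.5,4.5])

```text
time_s: 5.7
eef_pos: [616.0, -200.2, 116.7]
tool_rot: [0.485, 0.515, -0.485, 0.515]
wrist_force: [-0.0, -0.2, 1.3]
grip_width: 52.9
```

Request:
play_rows(travel=[[-2,0,0],[-5,0,0],[-7,-0.5,3],[-7,-1.5,6],[-7,-2.6,9],[-7,-2.6,10.5],[-7,-2.6,10.5]], dr=[[0,0,0],[0,0,0],[0,0,0],[0,0,0],[0,0,0],[0,0,0],[0,0,0]], hand=[4.5,4.5,4.5,4.5,4.5,4.5,4.5])

```text
time_s: 6.58
eef_pos: [596.5, -307.2, 186.3]
tool_rot: [0.485, 0.515, -0.485, 0.515]
wrist_force: [0.3, -0.0, -0.5]
grip_width: 53.5
```

Run:
```python
from h import *
s=env.get_state();print(s['eef_pos'],s['grip_width'])
c=cam('wrist','w4.png')
```

```text
[ 596.51716664 -307.19399838  186.25947902] 53.50518224084596
```

View pics/w4.png

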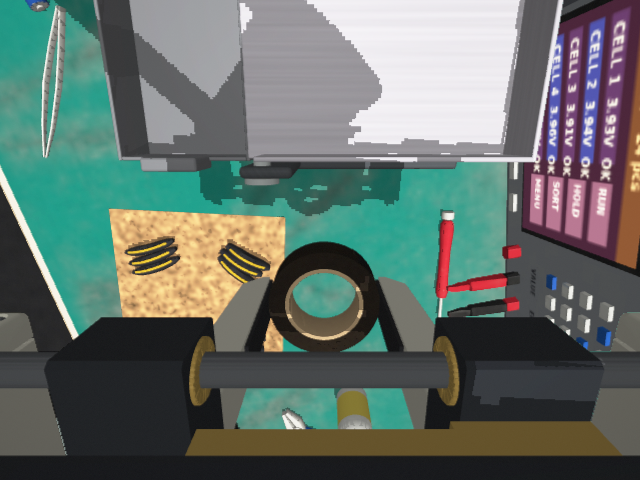

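Request:
play_rows(travel=[[5,-1,0],[10,-1.7,0],[13,-1.7,0],[15,-1.7,0],[15.7,-1.7,0],[15.7,-1.7,0]], dr=[[0,0,0],[0,0,0],[0,0,0],[0,0,0],[0,0,0],[0,0,0]], hand=[4.5,4.5,4.5,4.5,4.5,4.5])

```text
time_s: 7.38
eef_pos: [580.1, -306.3, 30.2]
tool_rot: [0.484, 0.515, -0.484, 0.515]
wrist_force: [0.9, 0.8, -0.4]
grip_width: 53.2
```

Request:
play_rows(travel=[[0,0,0],[0,0,0],[0,0,0],[0,0,0],[-3,0,0],[-8,0,0],[-13,0,2],[-13,0,3]], dr=[[0,0,0],[0,0,0],[0,0,0],[0,0,0],[0,0,0],[0,0,0],[-0.15,0,0],[-0.3,0,0]], hand=[6.5,7.5,7.5,7.5,7.5,7.5,7,6.5])

```text
time_s: 8.38
eef_pos: [583.6, -340.2, 165.6]
tool_rot: [0.4, 0.579, -0.401, 0.586]
wrist_force: [0.0, 0.4, -0.0]
grip_width: 66.4
```

Run:
```python
from h import *
s=env.get_state();print(s['eef_pos'],s['grip_width'],s['joints'])
c=cam('wrist','w5.png');d=cam('scene','s5.png')
print(plan((519,-353.7,110),down(61)))
```

```text
[ 583.60942779 -340.175106    165.57271178] 66.35869284772487 [-6.92419508e-01  5.29800666e-01  1.32066850e+00 -1.73926744e-04
  1.28066531e+00 -1.05807617e+00]
(array([ 5.08, -6.37, -0.84]), array([-0.704,  0.003, -0.   ]))
```

View pics/w5.png

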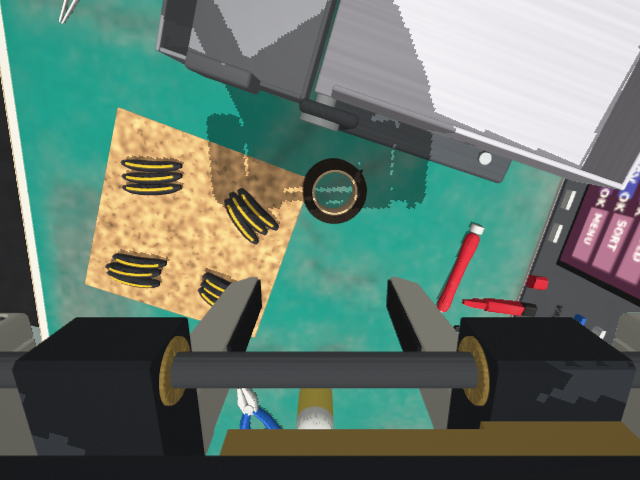

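View pics/s5.png

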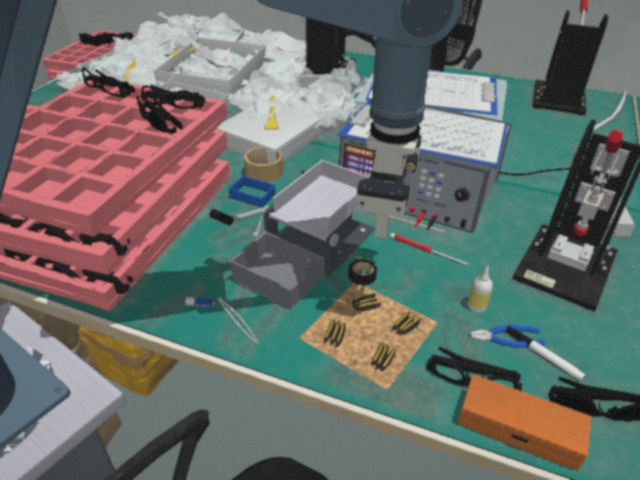

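```bash
cat >> h.py <<'E'
def bundles(c,poly=None,z=12):
    "blobs black/yellow within world polygon at z: returns centre, short-axis heading(0..180), sizes"
    if poly is None: poly=[[392,-475],[556,-475],[556,-312],[392,-312]]
    m0=np.zeros(c['frame'].shape[:2],np.uint8)
    cv2.fillPoly(m0,[proj(c,[[x,y,z] for x,y in poly]).round().astype(np.int32)],255)
    hsv=cv2.cvtColor(c['frame'],cv2.COLOR_RGB2HSV)
    m=((hsv[...,2]<90)|((hsv[...,1]>190)&(hsv[...,0]>18)&(hsv[...,0]<35))).astype(np.uint8)*255
    m&=m0
    m=cv2.morphologyEx(m,cv2.MORPH_CLOSE,np.ones((7,7)));m=cv2.morphologyEx(m,cv2.MORPH_OPEN,np.ones((3,3)))
    out=[]
    for k in cv2.findContours(m,cv2.RETR_EXTERNAL,cv2.CHAIN_APPROX_NONE)[0]:
        if cv2.contourArea(k)<200: continue
        r=cv2.minAreaRect(onz(c,k.reshape(-1,2),z)[:,:2].astype(np.float32))
        h=r[2]+(0 if r[1][0]<r[1][1] else 90)
        print(np.round(r[0],1),'short heading',round(h%180,1),np.round(sorted(r[1]),1),'px',k.reshape(-1,2).mean(0).round())
E
python3 - <<'E'
from h import *
bundles(cam('wrist'))
E
```

```text
[ 546.1 -439.4] short heading 178.4 [18.  71.6] px [250. 315.]
[ 504.8 -430.5] short heading 162.0 [20.2 29.7] px [212. 291.]
[ 438.5 -439.7] short heading 102.1 [30.6 53.7] px [138. 275.]
[ 518.8 -353.9] short heading 62.4 [30.4 50.1] px [251. 221.]
[ 433.2 -350.8] short heading 107.5 [29.3 50.4] px [151. 181.]
```

Request:
play_rows(travel=[[1,-2,-0.2],[2,-4,-0.5],[3,-6.4,-0.8],[5,-6.4,-0.8],[8,-6.4,-0.8],[11,-6.4,-0.8]], dr=[[-0.18,0,0],[-0.36,0,0],[-0.54,0,0],[-0.72,0,0],[-0.72,0,0],[-0.72,0,0]], hand=[6,5.5,5.2,5.2,5.2,5.2])

```text
time_s: 9.28
eef_pos: [517.9, -351.4, 47.8]
tool_rot: [0.173, 0.686, -0.172, 0.685]
wrist_force: [0.1, -0.0, 0.2]
grip_width: 51.9
```

Run:
```python
from h import *
s=env.get_state();print(s['eef_pos'],s['grip_width'],s['joints'])
c=cam('wrist','w6.png')
print(plan((519,-354,30),down(62)))
```

```text
[ 517.89566939 -351.4289084    47.79281763] 51.94753294254876 [-7.74309754e-01  5.75034955e-01  1.56574145e+00  3.00377724e-04
  1.00302085e+00 -1.85199142e+00]
(array([ 1.34, -0.25,  0.5 ]), array([-0.004, -0.009, -0.003]))
```

View pics/w6.png

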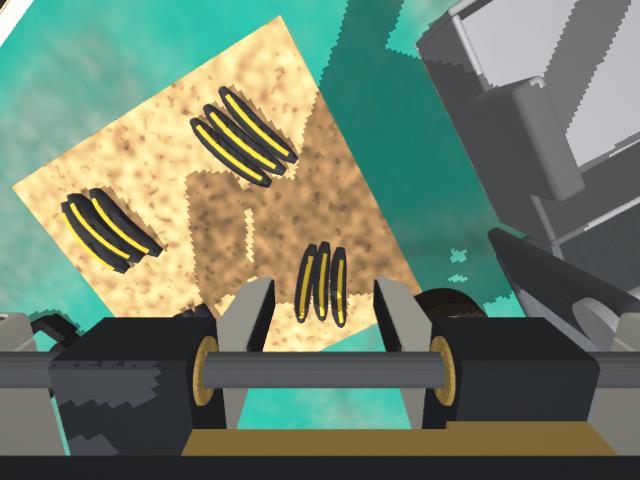

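Request:
play_rows(travel=[[0.8,0,0.3],[1.3,0,0.3],[1.3,0,0.3],[1.3,0,0.3],[1.3,0,0.3],[1.3,0,0.3],[1.3,0,0.3]], dr=[[0,0,0],[0,0,0],[0,0,0],[0,0,0],[0,0,0],[0,0,0],[0,0,0]], hand=[5.2,5.2,5,3.5,2,2,2])

```text
time_s: 10.2
eef_pos: [521.5, -354.2, 37.1]
tool_rot: [0.171, 0.686, -0.172, 0.686]
wrist_force: [0.6, 0.7, 2.8]
grip_width: 27.4
```

Run:
```python
from h import *
s=env.get_state();print(s['eef_pos'],s['grip_width'])
p=S(80+30,-28);print(p,plan((*p,200),down(3.1)))
```

```text
[ 521.47032876 -354.18339773   37.14728602] 27.410359213163957
[ 658.3532405  -205.31035734] (array([-16.28,  19.58,   5.09]), array([ 1.027e+00,  1.000e-03, -0.000e+00]))
```

Run:
```python
from h import *
for i in range(4):
    cam('side'); s=env.get_state();print(s['time_s'],np.round(s['eef_pos'],1),s['grip_width'].round(1),np.round(s['wrist_force'],1))
```

```text
Traceback (most recent call last):
AttributeError: 'float' object has no attribute 'round'
```

Run:
```python
from h import *
for i in range(4):
    cam('side'); s=env.get_state();print(s['time_s'],np.round(s['eef_pos'],1),round(s['grip_width'],1),np.round(s['wrist_force'],1))
cam('wrist','w7.png')
```

```text
10.3 [ 521.5 -354.2   37.1] 27.2 [-0.1  1.   2.7]
10.35 [ 521.5 -354.2   37.1] 26.9 [-0.   0.1  4.4]
10.4 [ 521.5 -354.2   37.1] 27.0 [-0.3  1.8  4.1]
10.45 [ 521.5 -354.2   37.1] 26.8 [0.1 1.6 4.9]
```

View pics/w7.png

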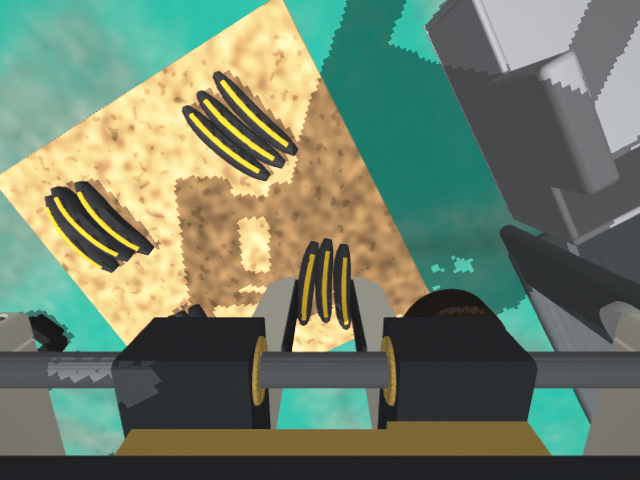

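Request:
play_rows(travel=[[0,0,0],[0,0,0.2],[0.4,0,0.2],[0.7,0,0.2],[0.7,0,0.2]], dr=[[0,0,0],[0,0,0],[0,0,0],[0,0,0],[0,0,0]], hand=[3.5,4.5,4.5,4.5,4.5])

```text
time_s: 11.12
eef_pos: [522.7, -354.7, 29.0]
tool_rot: [0.172, 0.686, -0.171, 0.686]
wrist_force: [-0.4, -0.1, -0.1]
grip_width: 45.0
```

Run:
```python
from h import *
for i in range(2):
    c=cam('wrist'); s=env.get_state();print(s['time_s'],np.round(s['eef_pos'],1),round(s['grip_width'],1),np.round(s['wrist_force'],1))
cam('wrist','w8.png')
p=np.array(s['eef_pos']);print(proj(c,[p-[0,0,25],p-[0,0,6]]))
bundles(c)
```

```text
11.175 [ 522.8 -354.9   29.3] 45.3 [-0.5  0.7 -0.5]
11.225 [ 522.9 -355.    29.5] 44.7 [ 0.6 -0.3 -0.6]
[[323.69927077 291.58943952]
 [323.67104788 308.78381326]]
[ 519.6 -439.5] short heading 90.0 [71.7 73.3] px [192. 368.]
[ 540.5 -335.1] short heading 76.6 [ 6.9 32.9] px [374. 310.]
[ 534.3 -395.1] short heading 8.8 [53.4 59.6] px [276. 344.]
[ 518.5 -352.4] short heading 60.6 [29.2 51.2] px [325. 290.]
[ 437.3 -439.1] short heading 102.0 [30.9 52.5] px [ 84. 226.]
[ 432.2 -351.2] short heading 108.0 [29.  50.2] px [232. 123.]
```

View pics/w8.png

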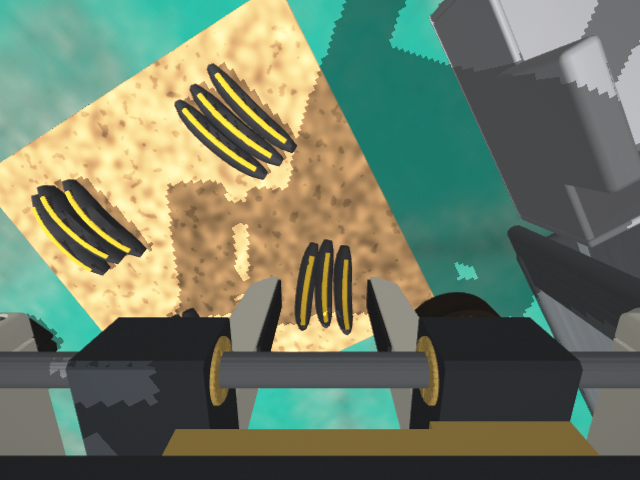

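Request:
play_rows(travel=[[0,0,-0.5],[0,0,-0.5],[0,0,-0.5],[0,0,-0.5],[0,0,-0.5],[0,0,-0.5]], dr=[[0,0,0],[0,0,0],[0,0,0],[0,0,0],[0,0,0],[0,0,0]], hand=[4.5,3,2,2,2,2])

```text
time_s: 12.02
eef_pos: [518.6, -352.7, 29.8]
tool_rot: [0.171, 0.686, -0.171, 0.686]
wrist_force: [-0.2, 0.9, 1.2]
grip_width: 27.4
```

Run:
```python
from h import *
s=env.get_state();print(s['eef_pos'],s['grip_width'],s['wrist_force'])
p=S(80+30,-28);print(p,plan((*p,200),down(3.1)))
```

```text
[ 518.6488239  -352.72327316   29.80726074] 27.433120941044358 [-0.15570022  0.9003405   1.2414646 ]
[ 658.3532405  -205.31035734] (array([-17.02,  19.58,   5.4 ]), array([ 1.027,  0.   , -0.   ]))
```

Request:
play_rows(travel=[[-4,0,0],[-9,0,0],[-14,2,0.5],[-17,6,1.6],[-17,10,2.7],[-17,14,3.8],[-17,18,5],[-17,19.6,5.4]], dr=[[0,0,0],[0.1,0,0],[0.25,0,0],[0.42,0,0],[0.6,0,0],[0.77,0,0],[0.94,0,0],[1.03,0,0]], hand=[2,2,2,2,2,2,2,2])

```text
time_s: 13.02
eef_pos: [659.8, -202.9, 199.3]
tool_rot: [0.488, 0.512, -0.487, 0.512]
wrist_force: [0.1, -0.4, -0.7]
grip_width: 27.6
```

Run:
```python
from h import *
c=cam('wrist','w9.png')
s=env.get_state();print(s['eef_pos'],s['grip_width'],s['wrist_force'])
p=S(80+30,-28);print(p,plan((*p,119),down(3.1)))
```

```text
[ 660.50088208 -201.79409197  199.1517295 ] 27.68144314962726 [0.36215847 0.524861   0.29216837]
[ 658.3532405  -205.31035734] (array([ 8.01, -0.24,  0.35]), array([-0.007, -0.001, -0.001]))
```

View pics/w9.png

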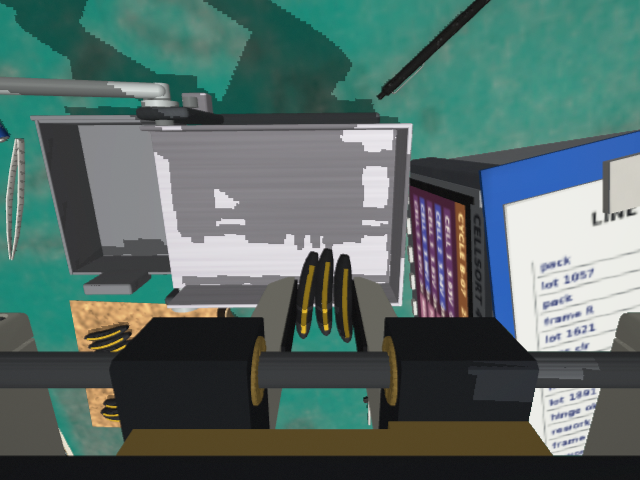

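Run:
```python
from h import *
c=cam('wrist');s=cam('side','sd9.png');sc=cam('scene')
print(tri([(c,(482,168)),(s,(191,241))]))
print(tri([(c,(482,168)),(sc,(374,97))]))
cv2.imwrite('pics/x.png',cv2.resize(s['frame'][120:340,0:240,::-1],None,fx=2.6,fy=2.6))
```

```text
(array([ 733.71318018, -133.95866065,  178.78107653]), [np.float64(2.2476052124868198), np.float64(2.2476052124866746)])
(array([ 733.85493952, -163.87765041,  246.91498195]), [np.float64(45.485291195746086), np.float64(45.48529119574611)])
```

View pics/x.png

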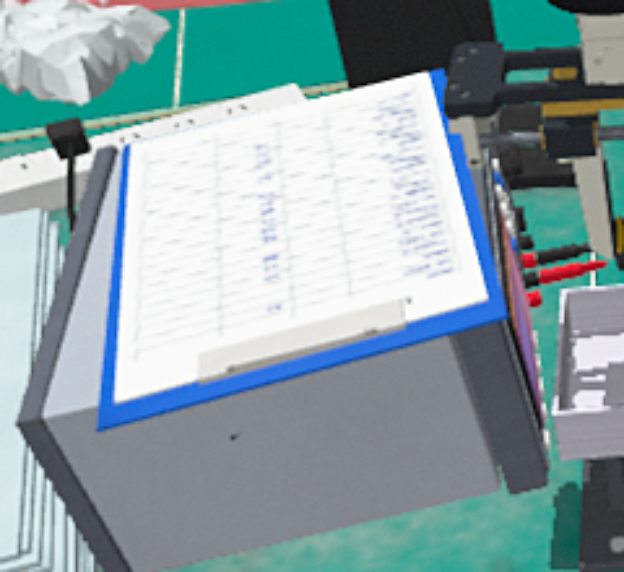

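Run:
```python
from h import *
p=S(80-4,-28);print(p,plan((*p,118),down(3.1)))
```

```text
[ 624.40299371 -207.14903698] (array([ 8.13, -3.38,  0.02]), array([-0.001,  0.   ,  0.001]))
```

Request:
play_rows(travel=[[0,-2,0],[2,-3.4,0],[5,-3.4,0],[7,-3.4,0],[8.1,-3.4,0],[8.1,-3.4,0],[8.1,-3.4,0],[8.1,-3.4,0]], dr=[[0,0,0],[0,0,0],[0,0,0],[0,0,0],[0,0,0],[0,0,0],[0,0,0],[0,0,0]], hand=[2,2,2,2,2,2,3.2,3.8])

```text
time_s: 14.22
eef_pos: [625.0, -207.2, 119.8]
tool_rot: [0.487, 0.512, -0.487, 0.513]
wrist_force: [0.2, 0.1, -0.6]
grip_width: 36.4
```

Run:
```python
from h import *
c=cam('wrist','w10.png')
s=env.get_state();print(s['eef_pos'],s['grip_width'],s['wrist_force'])
```

```text
[ 624.97927579 -207.06746198  119.6209544 ] 37.18614961030914 [-0.61445561  0.51672748  0.13577307]
```

View pics/w10.png

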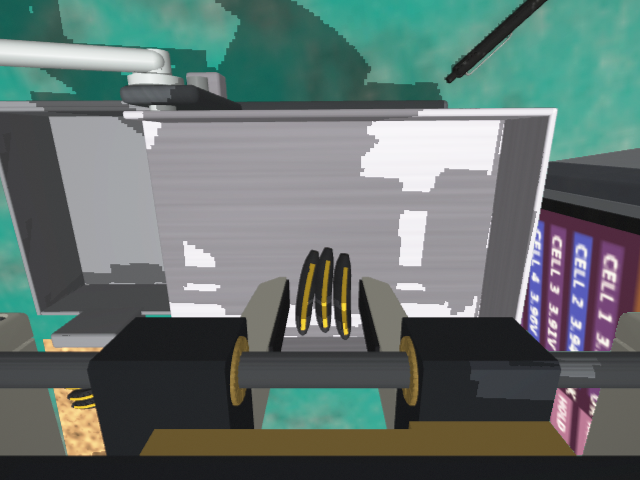

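Run:
```python
from h import *
print(plan((519.5,-435,110),down(85)))
```

```text
(array([  0.96, -11.7 ,  22.22]), array([-1.432e+00,  2.000e-03, -1.000e-03]))
```

Request:
play_rows(travel=[[-4,0,0],[-9,0,0.5],[-10,-1.5,4],[-10,-4,8],[-9,-6.5,12.5],[-8,-9,17],[-6,-11,21],[-3,-11.7,22.2]], dr=[[0,0,0],[-0.1,0,0],[-0.28,0,0],[-0.46,0,0],[-0.64,0,0],[-0.82,0,0],[-1,0,0],[-1.18,0,0]], hand=[3.8,4.5,5,5.2,5.2,5.2,5.2,5.2])

```text
time_s: 15.28
eef_pos: [518.1, -438.1, 149.6]
tool_rot: [0.117, 0.696, -0.12, 0.698]
wrist_force: [0.2, -0.5, -0.5]
grip_width: 52.2
```

Run:
```python
from h import *
c=cam('wrist','w11.png');bundles(c)
print(env.get_state()['eef_pos'],plan((519.5,-435,80),down(85)))
```

```text
[ 518.8 -436.1] short heading 84.8 [28.9 46.4] px [329. 235.]
[ 437.5 -440.7] short heading 99.9 [29.2 51.2] px [288. 140.]
[ 432.2 -351.9] short heading 107.7 [29.4 50. ] px [395.  90.]
[ 515.86722084 -436.6518135   144.05170483] (array([6.4 , 0.27, 0.32]), array([-0.242, -0.004, -0.002]))
```

View pics/w11.png

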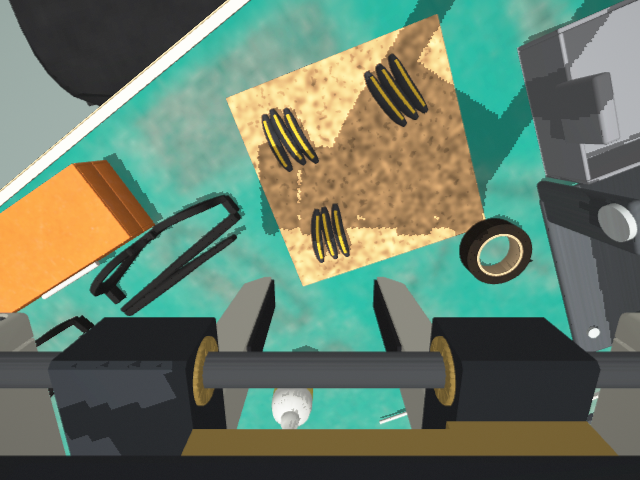

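Request:
play_rows(travel=[[3,0.2,0.3],[6,0.2,0.3],[9,0.2,0.3],[9,0.2,0.3],[9,0.2,0.3]], dr=[[-0.15,0,0],[-0.24,0,0],[-0.24,0,0],[-0.24,0,0],[-0.24,0,0]], hand=[5.2,5.2,5.2,5.2,5.2])

```text
time_s: 15.95
eef_pos: [523.3, -433.9, 60.3]
tool_rot: [0.035, 0.706, -0.036, 0.707]
wrist_force: [0.3, -0.6, 0.3]
grip_width: 52.2
```

Run:
```python
from h import *
c=cam('wrist');bundles(c)
print(env.get_state()['eef_pos'],plan((519.3,-435.5,29),down(85)))
```

```text
[ 543.7 -403.4] short heading 103.7 [ 8.2 27.5] px [379. 302.]
[ 540.  -470.5] short heading 81.3 [ 7.9 33.4] px [268. 305.]
[ 518.8 -436.1] short heading 85.3 [29.5 47.9] px [322. 268.]
[ 437.7 -441. ] short heading 102.0 [28.2 52.1] px [296. 122.]
[ 432.1 -352.1] short heading 107.5 [30.5 49.8] px [467.  89.]
[ 523.513512   -434.29974779   60.76373249] (array([ 3.18, -0.15, -0.41]), array([-0.013,  0.002,  0.002]))
```

Request:
play_rows(travel=[[1.5,-0.15,-0.4],[3.2,-0.15,-0.4],[3.2,-0.15,-0.4],[3.2,-0.15,-0.4],[3.2,-0.15,-0.4],[3.2,-0.15,-0.4],[3.2,-0.15,-0.4],[3.2,-0.15,-0.4]], dr=[[0,0,0],[0,0,0],[0,0,0],[0,0,0],[0,0,0],[0,0,0],[0,0,0],[0,0,0]], hand=[5.2,5.2,5.2,4,2,2,2,2])

```text
time_s: 17.0
eef_pos: [519.4, -435.0, 28.3]
tool_rot: [0.035, 0.705, -0.036, 0.707]
wrist_force: [0.4, 3.9, 12.9]
grip_width: 28.0
```

Run:
```python
from h import *
s=env.get_state();print(s['eef_pos'],s['grip_width'],s['wrist_force'])
p=S(80-4,28);print(p,plan((*p,200),down(3.1)))
```

```text
[ 519.41964823 -435.03847035   28.29479058] 27.996748883522283 [ 0.39407118  3.90716359 12.91053134]
[ 621.37458018 -151.23098344] (array([-17.18,  29.24,   7.35]), array([ 1.416e+00,  3.000e-03, -1.000e-03]))
```

Request:
play_rows(travel=[[-4,0,0],[-9,0,0],[-14,3,0.8],[-17,8,2],[-17,13,3.3],[-17,18,4.5],[-17,23,5.8],[-17,28,7]], dr=[[0,0,0],[0.15,0,0],[0.33,0,0],[0.51,0,0],[0.69,0,0],[0.87,0,0],[1.05,0,0],[1.23,0,0]], hand=[2,2,2,2,2,2,2,2])

```text
time_s: 18.0
eef_pos: [616.0, -161.5, 195.5]
tool_rot: [0.438, 0.555, -0.438, 0.555]
wrist_force: [0.4, -0.7, -0.4]
grip_width: 28.3
```

Run:
```python
from h import *
c=cam('wrist','w12.png');c=cam('wrist')
s=env.get_state();print(s['eef_pos'],s['grip_width'])
p=S(80-4,28);print(p,plan((*p,118),down(3.1)))
```

```text
[ 616.7466246  -157.71800612  195.49217499] 27.922057477492388
[ 621.37458018 -151.23098344] (array([ 7.75,  0.61, -0.5 ]), array([ 0.187, -0.003,  0.   ]))
```

View pics/w12.png

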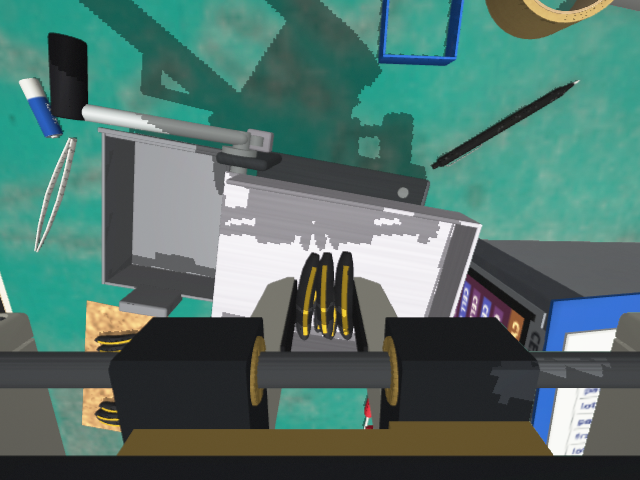

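Request:
play_rows(travel=[[1,0,-0.5],[3,-0.2,-0.5],[5,-0.2,-0.5],[7,-0.2,-0.5],[7.7,-0.2,-0.5],[7.7,-0.2,-0.5],[7.7,-0.2,-0.5],[7.7,-0.2,-0.5]], dr=[[0.18,0,0],[0.187,0,0],[0.187,0,0],[0.187,0,0],[0.187,0,0],[0.187,0,0],[0.187,0,0],[0.187,0,0]], hand=[2,2,2,2,2,2,3.2,3.8])

```text
time_s: 19.1
eef_pos: [613.2, -159.0, 120.6]
tool_rot: [0.486, 0.513, -0.486, 0.514]
wrist_force: [-0.3, 0.3, -0.4]
grip_width: 36.4
```

Run:
```python
from h import *
c=cam('wrist','w13.png')
s=env.get_state();print(s['eef_pos'],s['grip_width'],s['wrist_force'])
print(plan((438,-440.3,120),down(101)))
```

```text
[ 613.15959951 -158.90355055  120.46929835] 37.1066958604019 [-0.49759235 -0.04699226  0.13775547]
(array([  0.04, -19.01,  27.15]), array([-1.709,  0.002, -0.   ]))
```

View pics/w13.png

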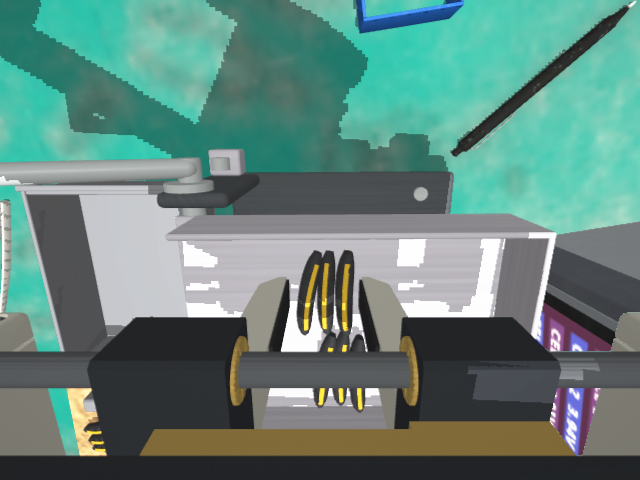

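Request:
play_rows(travel=[[-4,0,0],[-9,0,0],[-10,-3,4],[-10,-6,8.5],[-10,-9,13],[-10,-12,17.5],[-8,-15,22],[-6,-18,26]], dr=[[0,0,0],[-0.15,0,0],[-0.33,0,0],[-0.51,0,0],[-0.69,0,0],[-0.87,0,0],[-1.05,0,0],[-1.23,0,0]], hand=[3.8,4.5,5,5.2,5.2,5.2,5.2,5.2])

```text
time_s: 20.15
eef_pos: [446.3, -430.0, 180.2]
tool_rot: [0.098, 0.7, -0.1, 0.701]
wrist_force: [-0.4, -0.6, 0.5]
grip_width: 51.9
```

Request:
play_rows(travel=[[1,-1,0.5],[3,-1,0.5],[4,-1,0.5],[4,-1,0.5]], dr=[[-0.18,0,0],[-0.36,0,0],[-0.48,0,0],[-0.48,0,0]], hand=[5.2,5.2,5.2,5.2])

```text
time_s: 20.65
eef_pos: [448.7, -438.7, 139.1]
tool_rot: [-0.067, 0.704, 0.068, 0.704]
wrist_force: [-0.8, 0.1, 0.6]
grip_width: 51.7
```

Run:
```python
from h import *
c=cam('wrist','w14.png');c=cam('wrist');bundles(c)
print(env.get_state()['eef_pos'],plan((438,-440.3,60),down(101)))
```

```text
[ 512.2 -320.7] short heading 96.9 [20.1 23.3] px [442. 329.]
[ 527.7 -472.8] short heading 90.0 [ 5.8 57.8] px [269. 314.]
[ 517.5 -364.4] short heading 0.2 [ 78.4 105.7] px [385. 342.]
[ 431.3 -352.4] short heading 106.9 [29.2 49.4] px [434. 234.]
[ 436.9 -441.1] short heading 100.2 [28.6 49.6] px [326. 222.]
[ 449.26181469 -439.24846684  140.3644926 ] (array([ 8.04,  0.12, -1.13]), array([-0.001,  0.   ,  0.001]))
```

View pics/w14.png

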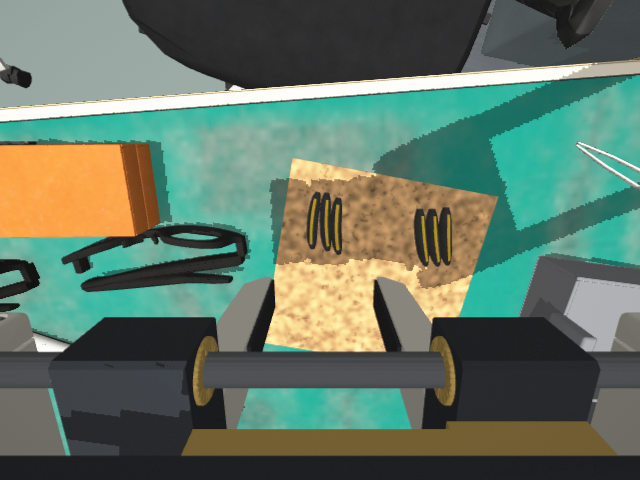

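Request:
play_rows(travel=[[3,0,-1.2],[6,0.1,-1.2],[9,0.1,-1.2],[10.9,0.1,-1.2],[10.9,0.1,-1.2]], dr=[[0,0,0],[0,0,0],[0,0,0],[0,0,0],[0,0,0]], hand=[5.2,5.2,5.2,5.2,5.2])

```text
time_s: 21.38
eef_pos: [437.1, -440.3, 30.5]
tool_rot: [-0.068, 0.704, 0.068, 0.704]
wrist_force: [-0.1, 0.5, 0.1]
grip_width: 51.8
```

Run:
```python
from h import *
c=cam('wrist','w15.png');bundles(c)
print(env.get_state()['eef_pos'],plan((437.5,-440.8,30.5),down(101)))
```

```text
[ 542.3 -392.7] short heading 11.0 [ 18.7 166.7] px [371. 466.]
[ 464.7 -394.1] short heading 13.6 [ 96.7 173.2] px [401. 351.]
[ 436.5 -441.7] short heading 102.2 [28.5 52.2] px [325. 295.]
[ 437.32572951 -440.62912907   31.30172153] (array([ 0.08, -0.02,  0.01]), array([0., 0., 0.]))
```

Request:
play_rows(travel=[[0,0,0],[0,0,0],[0,0,0],[0,0,0],[0,0,0]], dr=[[0,0,0],[0,0,0],[0,0,0],[0,0,0],[0,0,0]], hand=[3,2,2,2,2])

```text
time_s: 22.05
eef_pos: [437.2, -440.6, 31.3]
tool_rot: [-0.068, 0.704, 0.068, 0.704]
wrist_force: [-1.0, -0.1, 5.4]
grip_width: 27.5
```

Run:
```python
from h import *
s=env.get_state();print(s['eef_pos'],s['grip_width'],s['wrist_force'])
p=S(80-61,-28);print(p,plan((*p,200),down(3.1)))
```

```text
[ 437.22032181 -440.60469856   31.30777802] 27.536099969684663 [-1.04831015 -0.10427065  5.41932337]
[ 567.4864035  -210.23152932] (array([-16.88,  20.1 ,  17.21]), array([1.71e+00, 1.00e-03, 0.00e+00]))
```

Request:
play_rows(travel=[[-4,0,0],[-9,0,0],[-14,3,2.5],[-17,6.5,5.5],[-17,10,8.5],[-17,13.5,11.5],[-17,17,14.5],[-17,20,17]], dr=[[0,0,0],[0.15,0,0],[0.33,0,0],[0.51,0,0],[0.69,0,0],[0.87,0,0],[1.05,0,0],[1.23,0,0]], hand=[2,2,2,2,2,2,2,2])

```text
time_s: 23.05
eef_pos: [566.0, -209.8, 200.3]
tool_rot: [0.352, 0.613, -0.352, 0.613]
wrist_force: [-0.1, -0.2, 0.5]
grip_width: 26.9
```

Request:
play_rows(travel=[[0,0,0],[0,0,0],[0,0,0],[0,0,0]], dr=[[0.18,0,0],[0.36,0,0],[0.48,0,0],[0.48,0,0]], hand=[2,2,2,2])

```text
time_s: 23.55
eef_pos: [565.3, -211.3, 200.3]
tool_rot: [0.486, 0.514, -0.486, 0.513]
wrist_force: [0.1, -0.1, -0.4]
grip_width: 27.5
```

Run:
```python
from h import *
c=cam('wrist','w16.png');c=cam('wrist')
s=env.get_state();print(s['eef_pos'],s['grip_width'])
p=S(80-61,-28);print(p,plan((*p,118),down(3.1)))
```

```text
[ 565.34602867 -211.44589583  200.39951438] 27.343177459702748
[ 567.4864035  -210.23152932] (array([ 8.24,  0.22, -0.11]), array([ 0.002, -0.   ,  0.   ]))
```

View pics/w16.png

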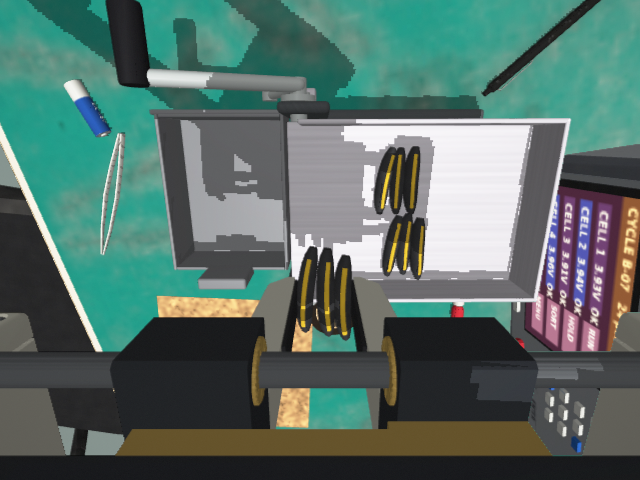

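Request:
play_rows(travel=[[2,0.2,-0.1],[5,0.2,-0.1],[7,0.2,-0.1],[8.2,0.2,-0.1],[8.2,0.2,-0.1],[8.2,0.2,-0.1],[8.2,0.2,-0.1],[8.2,0.2,-0.1]], dr=[[0,0,0],[0,0,0],[0,0,0],[0,0,0],[0,0,0],[0,0,0],[0,0,0],[0,0,0]], hand=[2,2,2,2,2,2,3.2,3.8])

```text
time_s: 24.65
eef_pos: [567.7, -210.5, 119.2]
tool_rot: [0.486, 0.513, -0.486, 0.514]
wrist_force: [0.1, -0.1, -0.3]
grip_width: 36.4
```

Run:
```python
from h import *
c=cam('wrist','w17.png')
s=env.get_state();print(s['eef_pos'],s['grip_width'],s['wrist_force'])
print(plan((432,-351.5,120),down(107.5)))
```

```text
[ 567.59765562 -210.44297778  119.13049127] 37.19192482564709 [-0.51964249  0.14374421 -0.25818788]
(array([ -0.09, -14.3 ,  13.35]), array([-1.822e+00,  1.000e-03, -0.000e+00]))
```

View pics/w17.png

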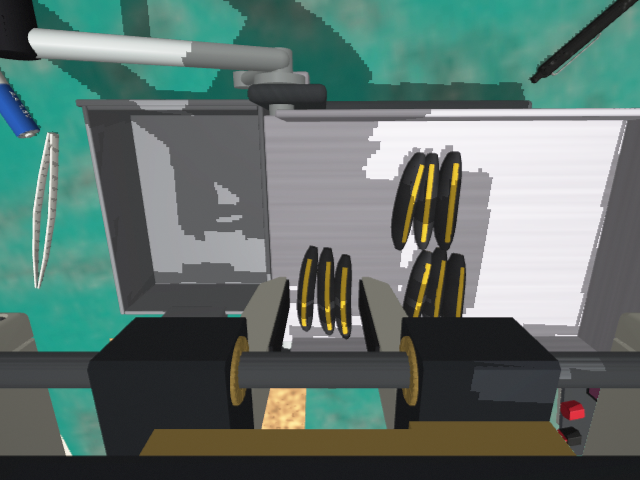

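Request:
play_rows(travel=[[-4,0,0],[-9,0,0],[-10,-2,2],[-10,-4,4],[-10,-6.5,6.5],[-10,-9,9],[-8,-11.5,11.5],[-6,-14.3,13.3]], dr=[[0,0,0],[-0.15,0,0],[-0.33,0,0],[-0.51,0,0],[-0.69,0,0],[-0.87,0,0],[-1.05,0,0],[-1.23,0,0]], hand=[3.8,4.5,5,5.2,5.2,5.2,5.2,5.2])

```text
time_s: 25.7
eef_pos: [431.2, -352.1, 178.7]
tool_rot: [0.099, 0.7, -0.099, 0.701]
wrist_force: [0.3, -0.1, -0.7]
grip_width: 52.2
```

Request:
play_rows(travel=[[1,0,0],[2,0,0],[4,0,0],[4,0,0]], dr=[[-0.18,0,0],[-0.36,0,0],[-0.54,0,0],[-0.59,0,0]], hand=[5.2,5.2,5.2,5.2])

```text
time_s: 26.2
eef_pos: [431.0, -350.1, 137.2]
tool_rot: [-0.107, 0.699, 0.109, 0.698]
wrist_force: [0.6, -0.6, 0.8]
grip_width: 51.8
```

Run:
```python
from h import *
c=cam('wrist','w18.png');c=cam('wrist');bundles(c)
print(env.get_state()['eef_pos'],plan((432,-351.5,31),down(107.5)))
```

```text
[ 548.8 -444.9] short heading 16.6 [23.2 61.6] px [184. 327.]
[ 520.7 -347.4] short heading 85.7 [76.1 77.5] px [280. 339.]
[ 431.5 -351.9] short heading 108.4 [28.2 49.2] px [324. 236.]
[ 431.68345061 -350.78325552  138.44566857] (array([ 1.074e+01, -8.000e-02,  1.000e-02]), array([-0.002, -0.   , -0.   ]))
```

View pics/w18.png

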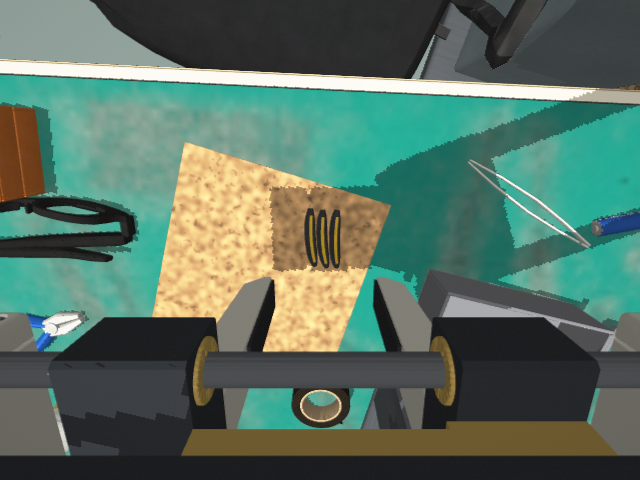

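Request:
play_rows(travel=[[3,-0.1,0],[6,-0.1,0],[9,-0.1,0],[10.7,-0.1,0],[10.7,-0.1,0],[10.7,-0.1,0],[10.7,-0.1,0],[10.7,-0.1,0]], dr=[[0,0,0],[0,0,0],[0,0,0],[0,0,0],[0,0,0],[0,0,0],[0,0,0],[0,0,0]], hand=[5.2,5.2,5.2,5.2,5.2,3.5,2,2])

```text
time_s: 27.3
eef_pos: [432.5, -352.3, 32.6]
tool_rot: [-0.107, 0.699, 0.106, 0.699]
wrist_force: [-0.3, 1.2, 2.5]
grip_width: 28.0
```

Run:
```python
from h import *
c=cam('wrist');c=cam('wrist');c=cam('wrist');c=cam('wrist')
s=env.get_state();print(s['eef_pos'],s['grip_width'],s['wrist_force'])
p=S(80-66,26);print(p,plan((*p,200),down(3.1)))
```

```text
[ 432.48056513 -352.27575941   32.55327107] 27.61965202869998 [-0.87159059  0.83299954  5.78738029]
[ 559.57346425 -156.58094319] (array([-16.76,  14.86,  17.98]), array([1.82 , 0.002, 0.   ]))
```

Request:
play_rows(travel=[[-4,0,0],[-9,0,0],[-14,2,2.5],[-17,4.5,5.5],[-17,7,8.5],[-17,9.5,11.5],[-17,12,14.5],[-17,14.9,18]], dr=[[0,0,0],[0.15,0,0],[0.33,0,0],[0.51,0,0],[0.69,0,0],[0.87,0,0],[1.05,0,0],[1.23,0,0]], hand=[2,2,2,2,2,2,2,2])

```text
time_s: 28.5
eef_pos: [559.8, -155.0, 201.6]
tool_rot: [0.318, 0.631, -0.318, 0.631]
wrist_force: [0.4, -0.6, -0.1]
grip_width: 27.7
```

Request:
play_rows(travel=[[0,0,0],[0,0,0],[0,0,0],[0,0,0],[0,0,0]], dr=[[0.18,0,0],[0.36,0,0],[0.54,0,0],[0.59,0,0],[0.59,0,0]], hand=[2,2,2,2,2])

```text
time_s: 29.12
eef_pos: [559.2, -155.8, 201.5]
tool_rot: [0.486, 0.514, -0.486, 0.513]
wrist_force: [-0.2, -0.6, 0.7]
grip_width: 27.6
```

Run:
```python
from h import *
c=cam('wrist','w19.png');c=cam('wrist')
s=env.get_state();print(s['eef_pos'],s['grip_width'])
p=S(80-66,26);print(p,plan((*p,119),down(3.1)))
```

```text
[ 559.30080099 -155.8483215   201.56698165] 27.9199598001454
[ 559.57346425 -156.58094319] (array([8.26, 0.02, 0.08]), array([ 0.001, -0.   ,  0.   ]))
```

View pics/w19.png

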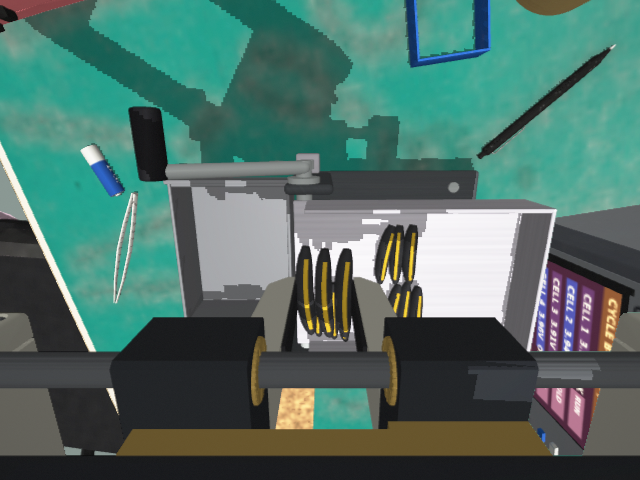

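Request:
play_rows(travel=[[2,0,-0.2],[5,0,-0.2],[7,0,-0.2],[8.2,0,-0.2],[8.2,0,-0.2],[8.2,0,-0.2],[8.2,0,-0.2],[8.2,0,-0.2]], dr=[[0,0,0],[0,0,0],[0,0,0],[0,0,0],[0,0,0],[0,0,0],[0,0,0],[0,0,0]], hand=[2,2,2,2,2,2,3.2,3.8])

```text
time_s: 30.22
eef_pos: [559.5, -154.0, 120.2]
tool_rot: [0.486, 0.513, -0.486, 0.514]
wrist_force: [1.0, 0.3, 0.0]
grip_width: 36.1
```

Request:
play_rows(travel=[[0,0,0],[-4,0,0],[-8,0,0],[-12,-2,0],[-12,-6,0],[-12,-6,0]], dr=[[0,0,0],[0,0,0],[0,0,0],[0,0,0],[0,0,0],[0,0,0]], hand=[3.8,3.8,3.8,3,1,0])

```text
time_s: 30.98
eef_pos: [497.6, -156.9, 240.4]
tool_rot: [0.486, 0.513, -0.487, 0.513]
wrist_force: [0.5, -0.2, 0.8]
grip_width: 14.5
```

Run:
```python
from h import *
c=cam('wrist','w20.png')
s=env.get_state();print(s['eef_pos'],s['grip_width'],s['wrist_force'])
```

```text
[ 498.8745861  -157.1319561   240.19886666] 10.670595972726053 [-0.02013756 -0.28919144 -0.51185079]
```

View pics/w20.png

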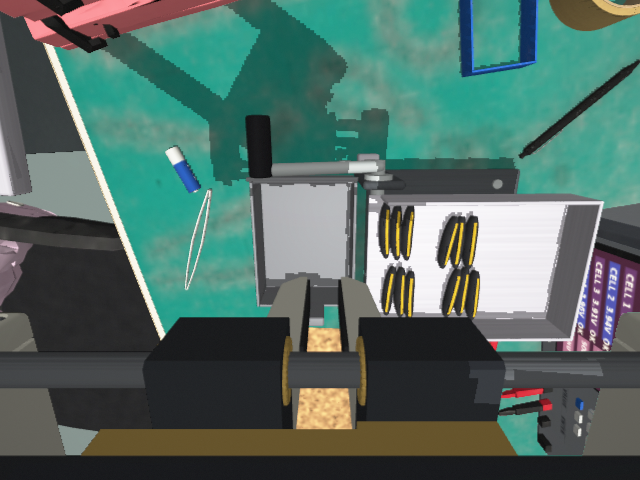

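Run:
```python
from h import *
c=cam('wrist')
print(onz(c,[(45,35),(140,20),(230,0)],120).round(),onz(c,[(258,145)],119))
s=env.get_state();print(s['eef_pos'],s['grip_width'])
print(plan((444.5,-80,170),down(3.1)))
```

```text
[[304. -23. 120.]
 [369. -11. 120.]
 [429.   4. 120.]] [[447.3448369  -87.03496278 119.        ]]
[ 499.58743744 -157.21649154  239.94628185] 6.625038355972585
(array([ 6.99, -5.1 , -8.01]), array([-0.001,  0.   , -0.001]))
```

Run:
```python
from h import *
import pickle
w2=pickle.load(open('w2.pkl','rb'))
s=cam('side');sc=cam('scene')
print(tri([(s,(192,398)),(w2,(585,240))]))
print(tri([(s,(192,398)),(sc,(228,108))]))
print(tri([(s,(545,305)),(sc,(75,222))]))
```

```text
(array([689.95540256,  78.36641185,  81.55816977]), [np.float64(30.08275647637047), np.float64(30.08275647637073)])
(array([700.21848482, 134.70244182, 163.90336296]), [np.float64(0.34209570354809354), np.float64(0.34209570354808505)])
(array([253.54862548,  22.02054632, 172.48327469]), [np.float64(6.479241355655373), np.float64(6.479241355655369)])
```

Request:
play_rows(travel=[[0,-2,-3],[2,-4,-6],[5,-5.1,-8],[7,-5.1,-8],[7,-5.1,-8]], dr=[[0,0,0],[0,0,0],[0,0,0],[0,0,0],[0,0,0]], hand=[0,0,0,0,0])

```text
time_s: 31.8
eef_pos: [443.7, -79.3, 168.2]
tool_rot: [0.486, 0.515, -0.486, 0.512]
wrist_force: [0.1, -0.7, -0.1]
grip_width: 0.3
```

Run:
```python
from h import *
c=cam('wrist','w21.png');sd=cam('side')
s=env.get_state();print(s['eef_pos'],s['grip_width'])
cv2.imwrite('pics/sd21.png',cv2.resize(sd['frame'][190:350,200:420,::-1],None,fx=3.6,fy=3.6))
```

```text
[445.00368029 -80.22641011 169.92780262] 0.5631779036117702
```

View pics/w21.png

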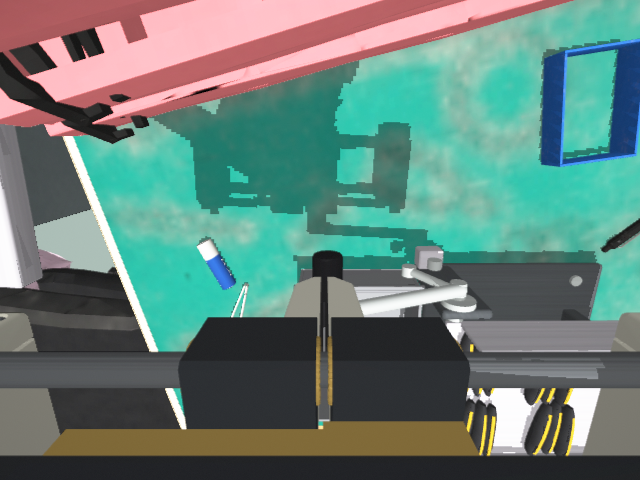

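View pics/sd21.png

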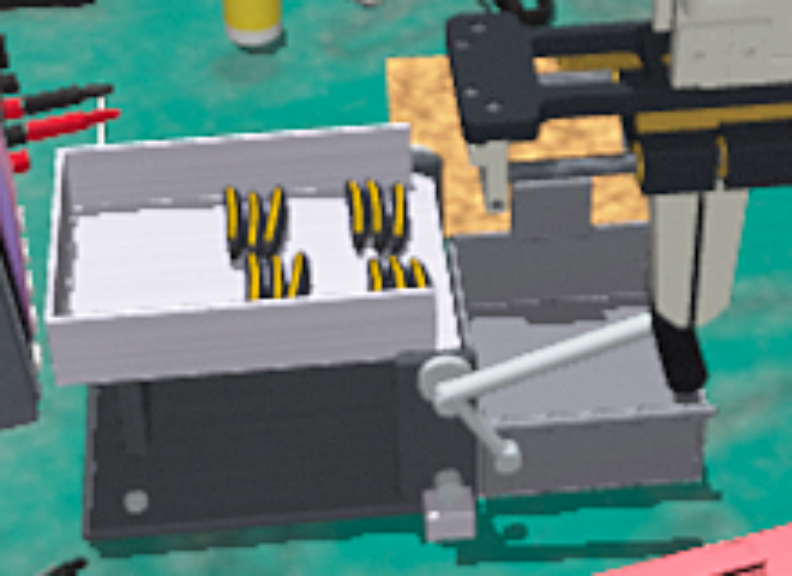

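Request:
play_rows(travel=[[1.2,0,0],[2,0,0],[2.7,0,0],[3.4,0,0],[4.1,0,0],[4.8,0,0],[5.2,0,0],[5.2,0,0]], dr=[[0,0,0],[0,0,0],[0,0,0],[0,0,0],[0,0,0],[0,0,0],[0,0,0],[0,0,0]], hand=[0,0,0,0,0,0,0,0])

```text
time_s: 32.9
eef_pos: [443.8, -79.9, 117.4]
tool_rot: [0.486, 0.514, -0.486, 0.513]
wrist_force: [-2.2, 0.8, 3.1]
grip_width: 0.7
```

Run:
```python
from h import *
sd=cam('side')
s=env.get_state();print(s['eef_pos'],s['wrist_force'])
cv2.imwrite('pics/sd22.png',cv2.resize(sd['frame'][190:350,200:420,::-1],None,fx=3.6,fy=3.6))
```

```text
[444.0166224  -79.96973582 117.59074451] [-2.13016851 -0.11551311  3.90367948]
```

View pics/sd22.png

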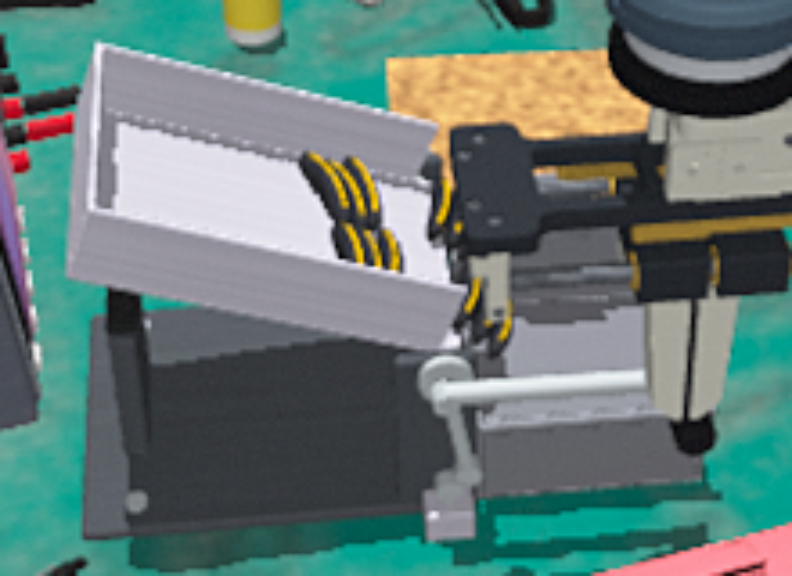

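Request:
play_rows(travel=[[0,0,0],[0.5,0,0],[1,0,0],[1.5,0,0],[2,0,0],[2.5,0,0],[3,0,0],[3.4,0,0]], dr=[[0,0,0],[0,0,0],[0,0,0],[0,0,0],[0,0,0],[0,0,0],[0,0,0],[0,0,0]], hand=[0,0,0,0,0,0,0,0])

```text
time_s: 33.95
eef_pos: [446.1, -80.5, 84.3]
tool_rot: [0.487, 0.512, -0.486, 0.515]
wrist_force: [4.2, 1.7, 9.5]
grip_width: 0.3
```

Run:
```python
from h import *
sd=cam('side')
s=env.get_state();print(s['eef_pos'],s['wrist_force'])
cv2.imwrite('pics/sd23.png',cv2.resize(sd['frame'][190:350,200:420,::-1],None,fx=3.6,fy=3.6))
```

```text
[446.1882498  -80.50561227  84.12693267] [2.5330434  1.82682334 7.75144847]
```

View pics/sd23.png

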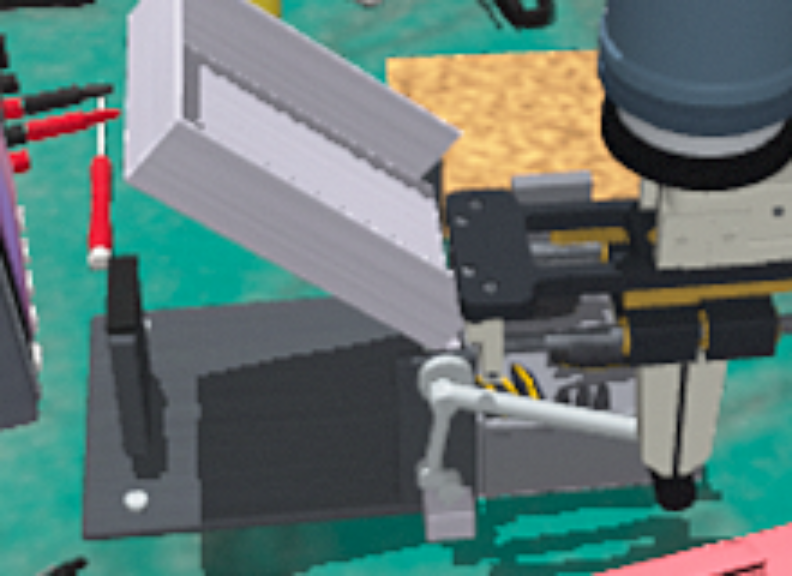

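Request:
play_rows(travel=[[0.3,0,0],[0.3,0,0],[-1.5,0,0],[-5,0,0],[-10,0,0],[-14,0,0],[-14,0,0]], dr=[[0,0,0],[0,0,0],[0,0,0],[0,0,0],[0,0,0],[0,0,0],[0,0,0]], hand=[0,0,0,0,0,0,0])

```text
time_s: 34.88
eef_pos: [446.0, -80.9, 226.5]
tool_rot: [0.487, 0.511, -0.486, 0.516]
wrist_force: [-0.3, 0.2, -0.6]
grip_width: 0.2
```

Run:
```python
from h import *
sd=cam('side');w=cam('wrist','w24.png');sc=cam('scene')
s=env.get_state();print(s['eef_pos'],s['wrist_force'],s['joints'])
cv2.imwrite('pics/sd24.png',cv2.resize(sd['frame'][190:350,200:420,::-1],None,fx=3.6,fy=3.6))
cv2.imwrite('pics/sc24.png',cv2.resize(sc['frame'][150:400,220:450,::-1],None,fx=2.4,fy=2.4))
```

```text
[443.44336493 -79.74356303 222.44345091] [-0.5324226   0.29652357 -0.12312893] [-4.26309762e-01  9.59270380e-02  1.79026941e+00 -1.12095281e-04
  1.25736490e+00 -4.80259496e-01]
```

View pics/sd24.png

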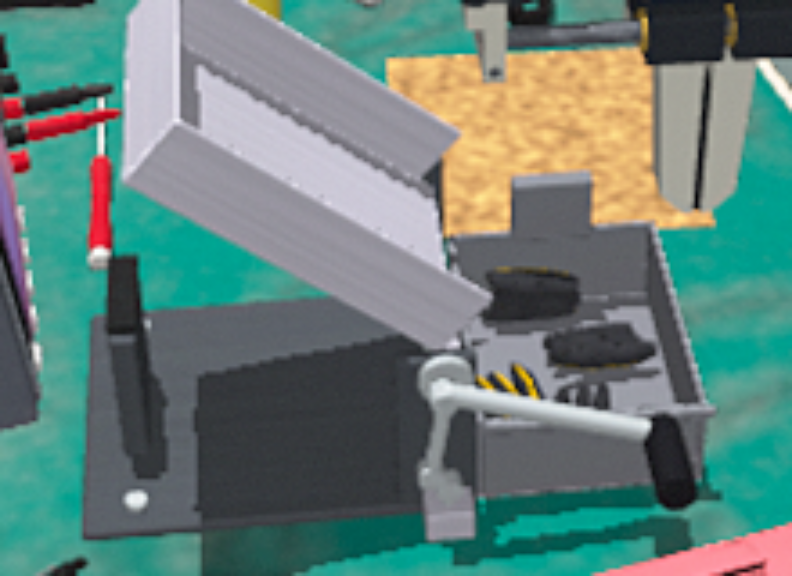

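View pics/sc24.png

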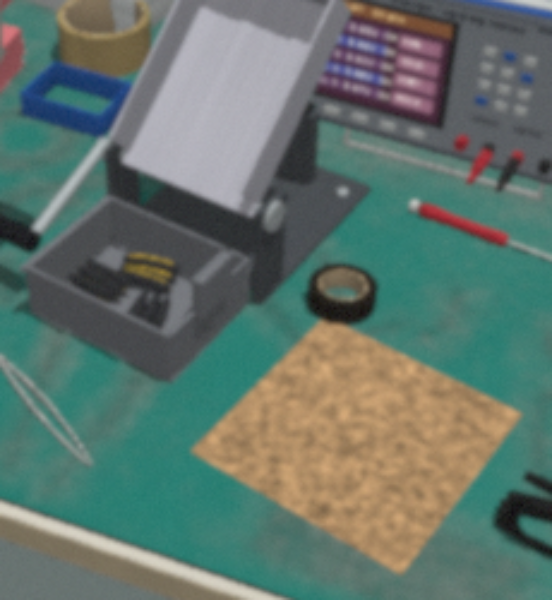

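Run:
```python
from h import *
print(env.get_state()['eef_pos'],plan((480,-253,190),down(93.1)))
```

```text
[443.44336493 -79.74356303 222.44345091] (array([ 3.23,  2.72, 17.5 ]), array([-1.571e+00, -2.000e-03,  1.000e-03]))
```

Request:
play_rows(travel=[[0,0.3,2],[0,0.8,4.5],[0,1.2,7],[0,1.6,9.5],[0,2,12],[0,2.4,14.5],[0,2.7,17.5],[0,2.7,17.5]], dr=[[-0.18,0,0],[-0.36,0,0],[-0.54,0,0],[-0.72,0,0],[-0.9,0,0],[-1.08,0,0],[-1.26,0,0],[-1.44,0,0]], hand=[1,2,3,4,5,5,5,5])

```text
time_s: 36.02
eef_pos: [479.9, -254.8, 221.1]
tool_rot: [0.026, 0.708, -0.025, 0.706]
wrist_force: [0.5, 0.2, -0.0]
grip_width: 49.9
```

Request:
play_rows(travel=[[0,0,0],[0,0,0],[0,0,0]], dr=[[-0.13,0,0],[-0.13,0,0],[-0.13,0,0]], hand=[5,5,5])

```text
time_s: 36.4
eef_pos: [480.2, -252.9, 222.6]
tool_rot: [-0.017, 0.707, 0.018, 0.706]
wrist_force: [-0.2, -1.1, 0.8]
grip_width: 50.2
```

Run:
```python
from h import *
import pickle
c=cam('wrist','w25.png');pickle.dump(c,open('w25.pkl','wb'))
print(env.get_state()['eef_pos'])
```

```text
[ 480.33277173 -253.01452289  222.91607715]
```

View pics/w25.png

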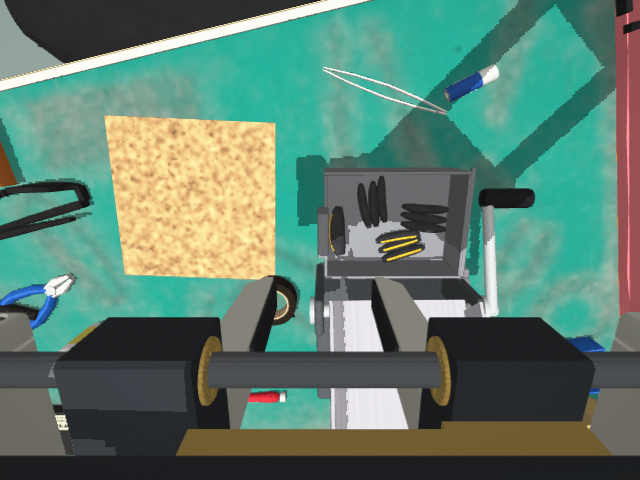

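Run:
```python
from h import *
import pickle
c=pickle.load(open('w25.pkl','rb'))
cv2.imwrite('pics/w25c.png',cv2.resize(c['frame'][155:300,300:500,::-1],None,fx=4,fy=4,interpolation=cv2.INTER_CUBIC))
sc=cam('scene');cv2.imwrite('pics/sc25.png',cv2.resize(sc['frame'][220:310,220:340,::-1],None,fx=6,fy=6,interpolation=cv2.INTER_CUBIC))
sd=cam('side');cv2.imwrite('pics/sd25.png',cv2.resize(sd['frame'][220:340,310:410,::-1],None,fx=5,fy=5,interpolation=cv2.INTER_CUBIC))
```

```text
(no output)
```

View pics/w25c.png

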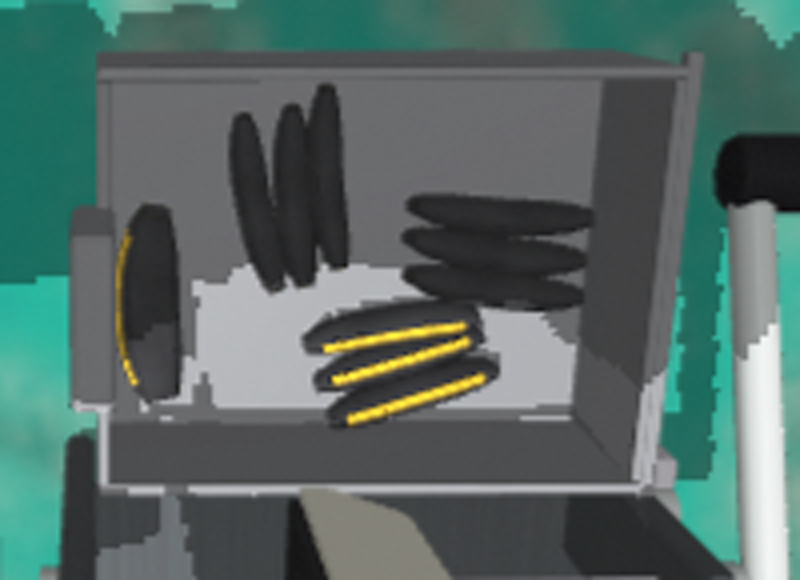

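View pics/sd25.png

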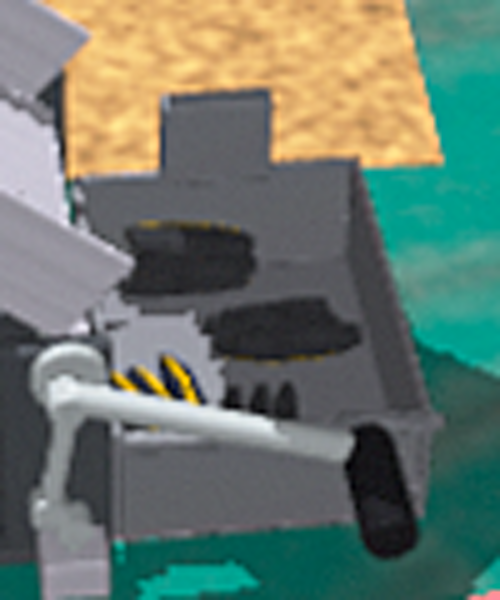

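Run:
```python
from h import *
import pickle
c=pickle.load(open('w25.pkl','rb'))
q=lambda x,y:(300+x/4,155+y/4)
t=onz(c,[q(73,238),q(113,236),q(110,405),q(72,403)],80);print(t.round(1),t.mean(0))
r=onz(c,[q(98,68),q(690,72),q(640,490),q(102,490)],50);print(r.round(1),r.mean(0))
# side: tab top ends (165,95),(270,90) in 5x crop
sd=cam('side');k=lambda x,y:(310+x/5,220+y/5)
print(onz(sd,[k(165,94),k(270,90)],80).round(1))
print(tri([(sd,k(217,92)),(c,q(92,320))]))
print(env.get_state()['eef_pos'],plan((480,-252.5,79),down(93.1)))
```

```text
[[ 464.5 -258.7   80. ]
 [ 463.7 -250.3   80. ]
 [ 501.3 -248.9   80. ]
 [ 501.3 -257.2   80. ]] [ 482.69126968 -253.76335334   80.        ]
[[ 431.7 -255.    50. ]
 [ 425.8 -121.7   50. ]
 [ 527.2 -116.5   50. ]
 [ 534.  -248.8   50. ]] [ 479.67983961 -185.49552205   50.        ]
[[ 500.9 -254.4   80. ]
 [ 463.8 -254.5   80. ]]
(array([ 482.38649048, -253.85698876,   80.36827333]), [np.float64(0.24163836736215472), np.float64(0.24163836736212668)])
[ 480.51645618 -253.13154177  223.50028589] (array([14.45,  0.06, -0.05]), array([-0.002, -0.   , -0.   ]))
```

Request:
play_rows(travel=[[4,-0.1,0],[8,-0.1,0],[11,-0.1,0],[13,-0.1,0],[14.4,-0.1,0],[14.4,-0.1,0]], dr=[[0,0,0],[0,0,0],[0,0,0],[0,0,0],[0,0,0],[0,0,0]], hand=[5,5,5,5,5,5])

```text
time_s: 37.35
eef_pos: [480.2, -253.9, 79.0]
tool_rot: [-0.018, 0.707, 0.019, 0.706]
wrist_force: [0.1, 0.4, 0.8]
grip_width: 50.0
```

Run:
```python
from h import *
c=cam('wrist','w26.png')
s=env.get_state();print(s['eef_pos'],s['wrist_force'])
```

```text
[ 480.69135338 -254.32425276   79.75576575] [-0.34656217  0.746359   -0.19943668]
```

View pics/w26.png

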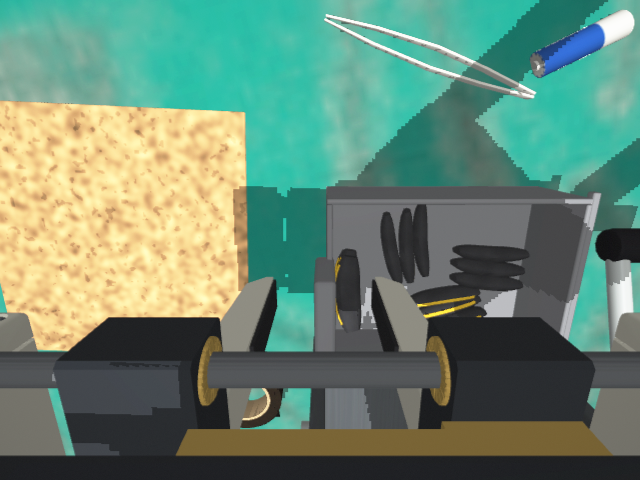

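Tab sits centred between the fingers (~x 325). I'll close on it.

Request:
play_rows(travel=[[0,0,0],[0,0,0],[0,0,0],[0,0,0],[0,0,0],[0,0,0],[0,0,0]], dr=[[0,0,0],[0,0,0],[0,0,0],[0,0,0],[0,0,0],[0,0,0],[0,0,0]], hand=[4,3,2,1,0,0,0])

```text
time_s: 38.28
eef_pos: [480.6, -254.2, 79.8]
tool_rot: [-0.019, 0.707, 0.019, 0.707]
wrist_force: [0.2, 1.7, 2.5]
grip_width: 9.9
```

Request:
play_rows(travel=[[-0.5,0,0],[-1,0,0],[-1.5,0,0],[-2,0,0],[-3,0,0],[-4,0,0],[-5,0,0],[-5,0,0]], dr=[[0,0,0],[0,0,0],[0,0,0],[0,0,0],[0,0,0],[0,0,0],[0,0,0],[0,0,0]], hand=[0,0,0,0,0,0,0,0])

```text
time_s: 39.28
eef_pos: [481.0, -254.7, 130.8]
tool_rot: [-0.019, 0.706, 0.018, 0.707]
wrist_force: [-1.4, 0.4, -1.7]
grip_width: 9.7
```

Run:
```python
from h import *
c=cam('wrist','w27.png');sc=cam('scene','sc27.png')
s=env.get_state();print(s['eef_pos'],s['wrist_force'],s['grip_width'])
```

```text
[ 480.56850591 -254.24960051  129.74275162] [ 0.14820354 -0.07575607 -3.53942339] 10.059668874653713
```

View pics/w27.png

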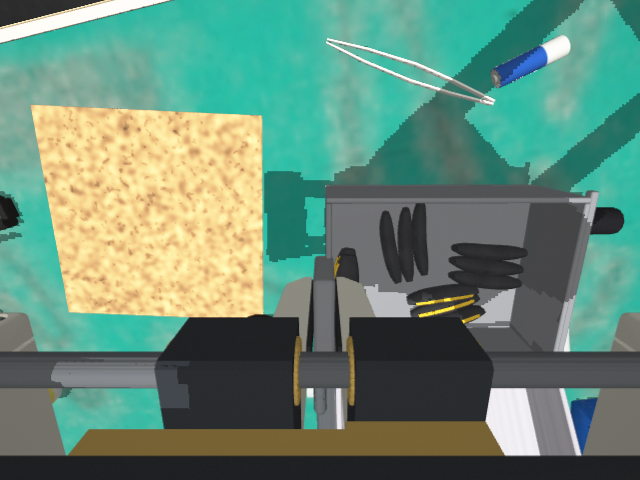

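View pics/sc27.png

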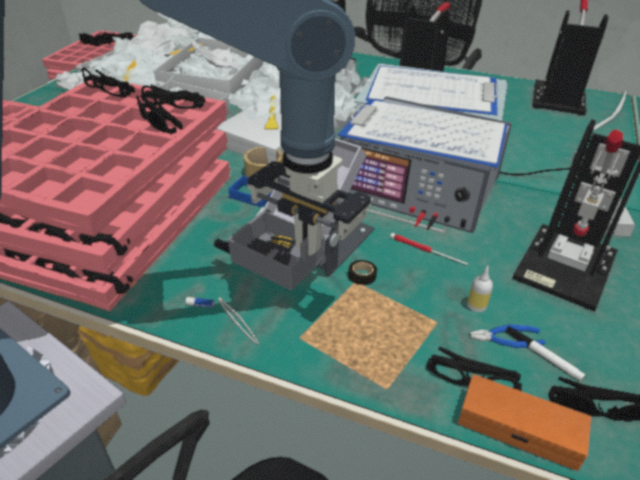

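Request:
play_rows(travel=[[0,-1.5,0],[0,-4,-0.4],[0,-7,-0.6],[0,-10,-0.9],[0,-13,-1.2],[0,-16,-1.4],[0,-19,-1.6],[0,-20.8,-1.8]], dr=[[0,0,0],[0,0,0],[0,0,0],[0,0,0],[0,0,0],[0,0,0],[0,0,0],[0,0,0]], hand=[0,0,0,0,0,0,0,0])

```text
time_s: 40.38
eef_pos: [473.1, -465.2, 128.9]
tool_rot: [-0.018, 0.707, 0.018, 0.707]
wrist_force: [0.3, 0.5, -2.9]
grip_width: 9.9
```

Request:
play_rows(travel=[[0,0,0],[1,0,0],[2,0,0],[3,0,0],[3,0,0]], dr=[[0,0,0],[0,0,0],[0,0,0],[0,0,0],[0,0,0]], hand=[0,0,0,0,0])

```text
time_s: 41.0
eef_pos: [473.3, -461.7, 98.2]
tool_rot: [-0.018, 0.707, 0.02, 0.706]
wrist_force: [-0.3, -0.2, -2.9]
grip_width: 9.5
```

Run:
```python
from h import *
c=cam('wrist','w28.png');sc=cam('scene','sc28.png')
s=env.get_state();print(s['eef_pos'],s['wrist_force'],s['grip_width'],s['tool_rot'])
```

```text
[ 473.78547938 -462.70621687   99.56169707] [ 0.77244145 -0.39643372 -2.93312706] 9.973144983420502 [-0.01887222  0.70690632  0.01899591  0.70680015]
```

View pics/sc28.png

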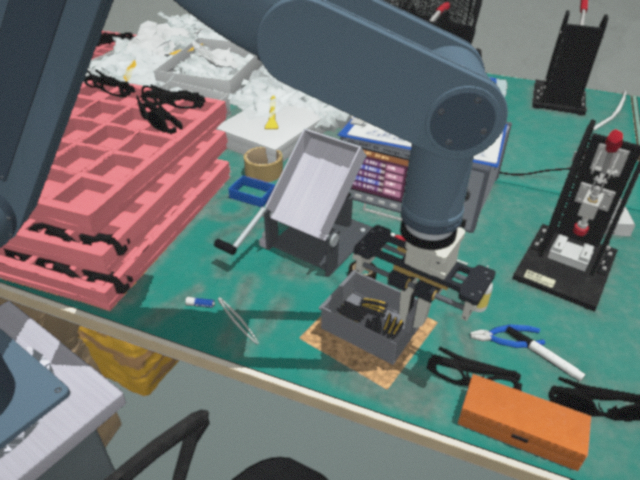

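View pics/w28.png

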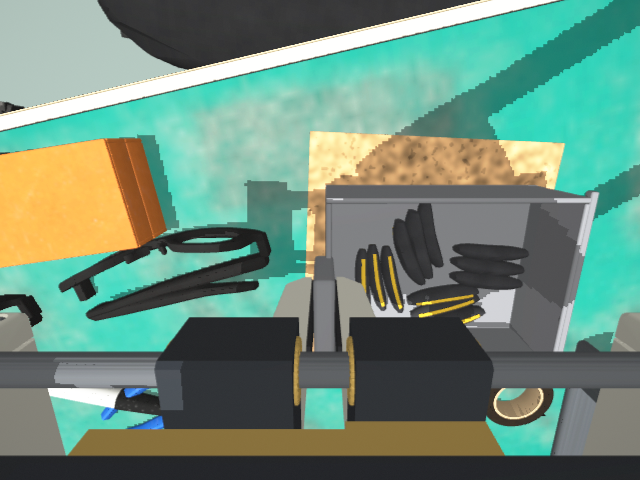

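Request:
play_rows(travel=[[0.6,0,0],[1.1,0,0],[1.5,0,0],[1.7,0,0],[1.7,0,0]], dr=[[0,0,0],[0,0,0],[0,0,0],[0,0,0],[0,0,0]], hand=[0,0,0,0,0])

```text
time_s: 41.72
eef_pos: [473.7, -462.9, 82.9]
tool_rot: [-0.019, 0.707, 0.019, 0.707]
wrist_force: [-0.7, -0.3, -1.7]
grip_width: 9.7
```

Request:
play_rows(travel=[[0.1,0,0],[0.1,0,0],[0.1,0,0],[0.1,0,0],[0.1,0,0],[-1,0,0],[-4,0,0],[-8,0,0]], dr=[[0,0,0],[0,0,0],[0,0,0],[0,0,0],[0,0,0],[0,0,0],[0,0,0],[0,0,0]], hand=[0,0,1.5,2.5,3,3,3,3])

```text
time_s: 42.72
eef_pos: [473.4, -462.5, 163.1]
tool_rot: [-0.018, 0.707, 0.019, 0.706]
wrist_force: [-0.1, 0.4, -0.5]
grip_width: 30.1
```

Run:
```python
from h import *
c=cam('wrist','w29.png');sc=cam('scene','sc29.png')
s=env.get_state();print(s['eef_pos'],s['wrist_force'],s['grip_width'],s['joints'])
```

```text
[ 475.57011375 -465.41458234  168.88550382] [0.15082774 0.07219776 1.48209139] 30.08923376031369 [-9.41892764e-01  5.09856759e-01  1.34566015e+00 -1.02710686e-05
  1.27593267e+00 -2.56599526e+00]
```

View pics/sc29.png

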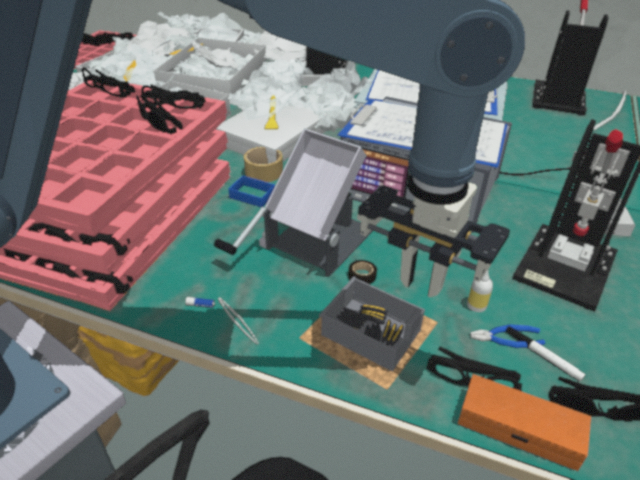

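View pics/w29.png

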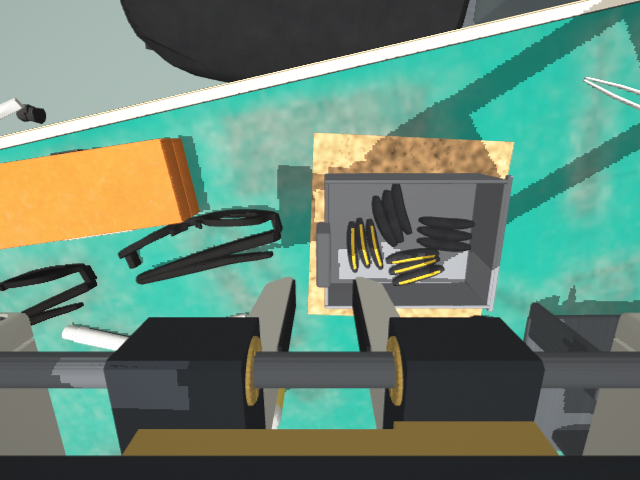

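Run:
```python
from h import *
print(env.get_state()['eef_pos'],plan((447.5,-80.5,180),down(3.1)))
```

```text
[ 475.57011375 -465.41458234  168.88550382] (array([-1.44, 38.58, -0.75]), array([1.57 , 0.011, 0.002]))
```

Request:
play_rows(travel=[[-2,4,0],[-2,9,0],[-2,14,-0.2],[-2,19,-0.4],[-2,24,-0.5],[-2,29,-0.6],[-2,34,-0.7],[-2,38.4,-0.7]], dr=[[0.15,0,0],[0.33,0,0],[0.51,0,0],[0.69,0,0],[0.87,0,0],[1.05,0,0],[1.23,0,0],[1.41,0,0]], hand=[3.5,4,4,4,4,4,4,4])

```text
time_s: 43.82
eef_pos: [445.7, -78.1, 182.8]
tool_rot: [0.445, 0.549, -0.445, 0.549]
wrist_force: [0.0, -0.3, -0.1]
grip_width: 39.8
```

Request:
play_rows(travel=[[0,0,0],[0,0,0],[0,0,0]], dr=[[0.16,0,0],[0.16,0,0],[0.16,0,0]], hand=[4,4,4])

```text
time_s: 44.2
eef_pos: [446.3, -80.2, 182.7]
tool_rot: [0.486, 0.514, -0.486, 0.514]
wrist_force: [-0.9, -0.8, -0.1]
grip_width: 40.2
```

Run:
```python
from h import *
c=cam('wrist','w30.png')
s=env.get_state();print(s['eef_pos'],s['grip_width'])
p=np.array(s['eef_pos']);print(proj(c,[[447.4,-81.5,51],[446.4,-64.5,60],p-[0,0,6]]))
print(plan((447.5,-80,57),down(3.1)))
```

```text
[446.32643561 -80.36111853 182.64719889] 40.182675886000844
[[324.14040561 237.47590425]
 [324.12461383 219.93962535]
 [322.42625132 308.99873039]]
(array([12.56,  0.12, -0.03]), array([ 0.002,  0.   , -0.   ]))
```

View pics/w30.png

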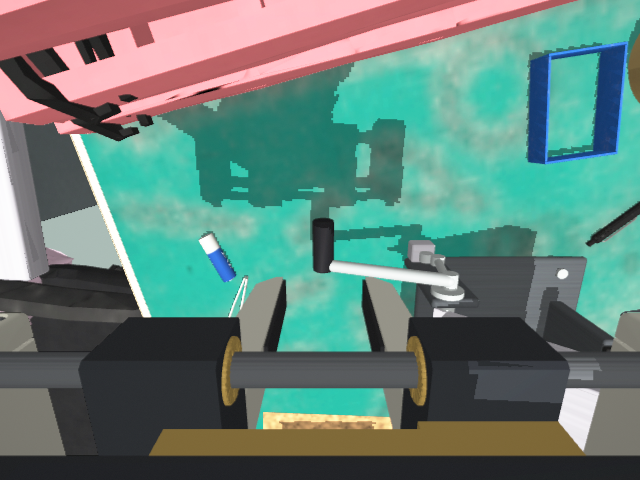

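Bar spans pixels (323,218)–(323,272); the predicted grip point (324,237) lies on its free part, beyond the arm at (330,268). I'll descend around it.

Request:
play_rows(travel=[[3,0.1,0],[6,0.1,0],[8,0.1,0],[10,0.1,0],[11.5,0.1,0],[12.5,0.1,0],[12.5,0.1,0]], dr=[[0,0,0],[0,0,0],[0,0,0],[0,0,0],[0,0,0],[0,0,0],[0,0,0]], hand=[4,4,4,4,4,4,4])

```text
time_s: 45.12
eef_pos: [446.9, -80.0, 57.1]
tool_rot: [0.486, 0.514, -0.487, 0.513]
wrist_force: [-0.5, 0.4, 0.6]
grip_width: 40.2
```

Run:
```python
from h import *
c=cam('wrist','w31.png')
s=env.get_state();print(s['eef_pos'],s['wrist_force'])
```

```text
[447.29691781 -80.08869377  57.62158504] [ 0.47173394 -0.31010609 -0.20472709]
```

View pics/w31.png

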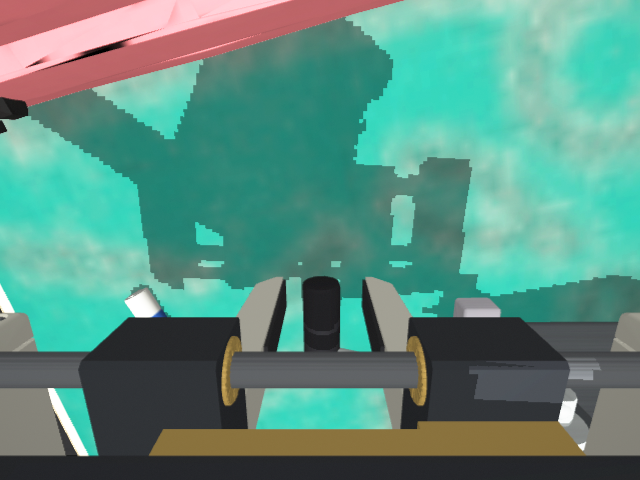

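Request:
play_rows(travel=[[0,0,0],[0,0,0],[0,0,0],[0,0,0],[-0.6,-0.15,0],[-1.2,-0.3,0],[-1.8,-0.4,0],[-2.4,-0.5,0]], dr=[[0,0,0],[0,0,0],[0,0,0],[0,0,0],[0,0,0],[0,0,0],[0,0,0],[0,0,0]], hand=[3,2,1,1,1,1,1,1])

```text
time_s: 46.18
eef_pos: [440.6, -80.2, 81.7]
tool_rot: [0.485, 0.514, -0.487, 0.513]
wrist_force: [-5.1, -4.9, -3.3]
grip_width: 17.3
```

Request:
play_rows(travel=[[-0.8,-0.1,0],[-1.6,-0.1,0],[-2.4,0.1,0],[-3.2,0.2,0],[-4,0.4,0],[-4.4,0.5,0],[-4.4,0.5,0]], dr=[[0,0,0],[0,0,0],[0,0,0],[0,0,0],[0,0,0],[0,0,0],[0,0,0]], hand=[1,1,1,1,1,1,1])

```text
time_s: 47.05
eef_pos: [444.1, -80.0, 126.2]
tool_rot: [0.484, 0.515, -0.488, 0.512]
wrist_force: [-12.1, -4.3, 6.1]
grip_width: 17.2
```

Run:
```python
from h import *
sd=cam('side');s=env.get_state();print(s['eef_pos'],s['wrist_force'],s['grip_width'])
cv2.imwrite('pics/sd32.png',cv2.resize(sd['frame'][190:350,200:420,::-1],None,fx=3.6,fy=3.6))
```

```text
[444.06152331 -79.98221556 126.15944803] [-12.32857107  -4.90547225   4.4143924 ] 17.18340767470745
```

View pics/sd32.png

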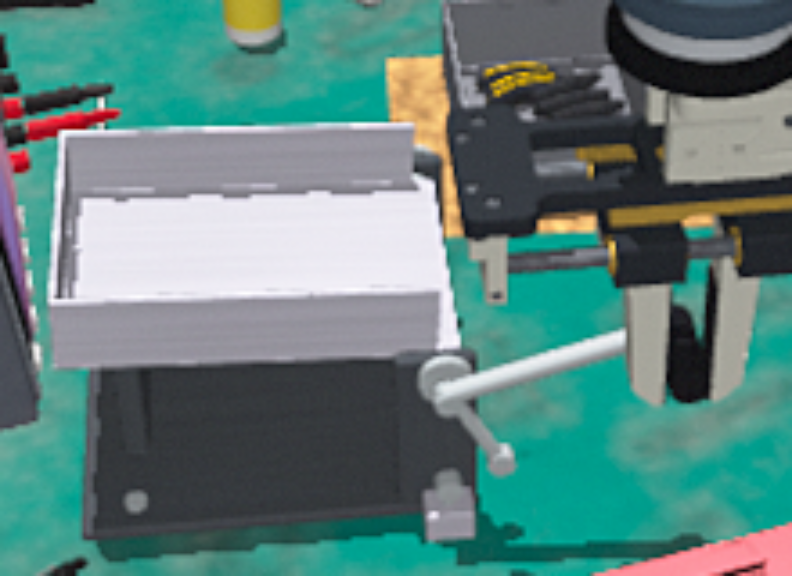

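Request:
play_rows(travel=[[0,0,0],[0,0,0],[0,0,0],[-3,0,0],[-7,0,0],[-12,0,0],[-14,0,0],[-14,0,0]], dr=[[0,0,0],[0,0,0],[0,0,0],[0,0,0],[0,0,0],[0,0,0],[0,0,0],[0,0,0]], hand=[2.5,3.5,4,4,4,4,4,4])

```text
time_s: 48.1
eef_pos: [448.4, -80.0, 267.4]
tool_rot: [0.487, 0.512, -0.486, 0.515]
wrist_force: [-0.3, -0.1, -0.8]
grip_width: 39.8
```

Run:
```python
from h import *
import pickle
sd=cam('side');sc=cam('scene','sc33.png');w=cam('wrist','w33.png');s=env.get_state();print(s['eef_pos'],s['wrist_force'],s['grip_width'])
cv2.imwrite('pics/sd33.png',cv2.resize(sd['frame'][190:350,200:420,::-1],None,fx=3.6,fy=3.6))
```

```text
[446.66987495 -79.43647731 264.37593959] [ 0.59990034  0.30241832 -0.39501525] 40.096669478473416
```

View pics/sd33.png

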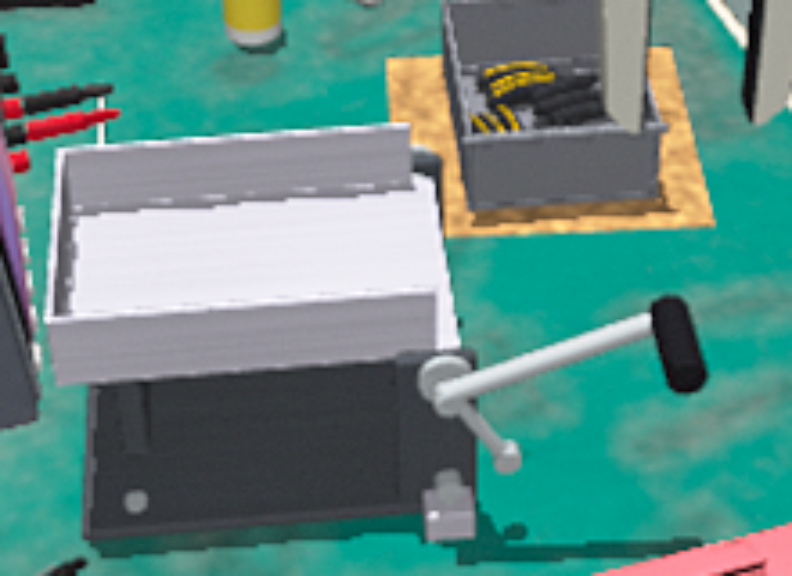

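View pics/sc33.png

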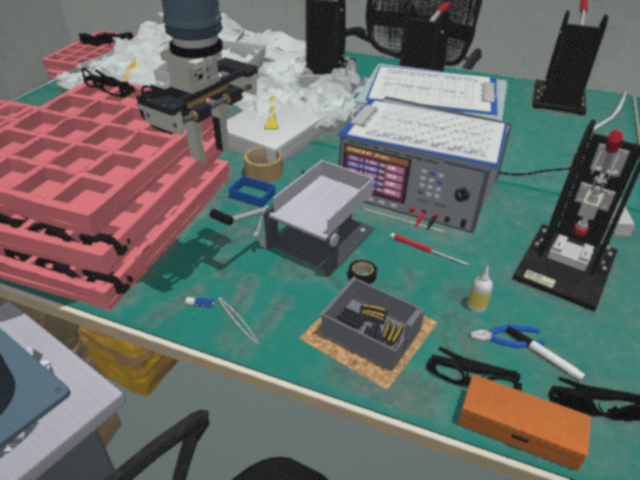

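View pics/w33.png

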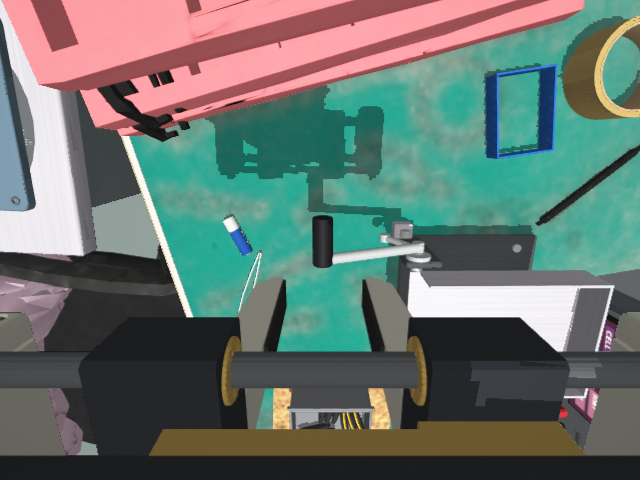

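Run:
```python
from h import *
sc=cam('scene');sd=cam('side')
cv2.imwrite('pics/sc34.png',cv2.resize(sc['frame'][250:390,295:445,::-1],None,fx=5,fy=4.2,interpolation=cv2.INTER_CUBIC))
r=onz(sc,[(355,280),(425,312),(388,347),(321,311)],53);print(r.round(),r.mean(0))
t=onz(sc,[(362,268)],15);print('tape',t, np.linalg.norm(t[0,:2]-[473,-394]),np.linalg.norm(t[0,:2]-r.mean(0)[:2]))
```

```text
[[ 514. -333.   53.]
 [ 521. -465.   53.]
 [ 422. -455.   53.]
 [ 420. -330.   53.]] [ 469.37409333 -395.57118144   53.        ]
tape [[ 583.68872821 -304.59541362   15.        ]] 142.2855390361223 146.09731714556065
```

View pics/sc34.png

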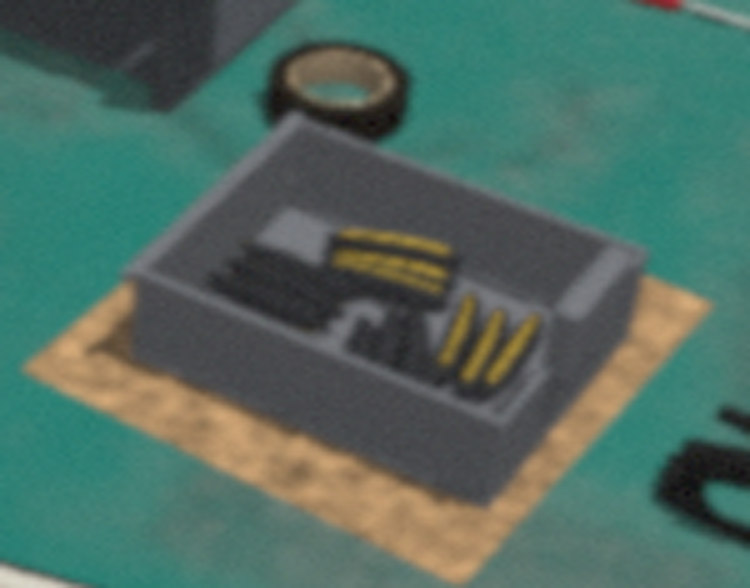

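The bin is flat on the mat, about 4 mm from its centre, with four bundles in it. The tape is on the table and the lever is up.

Run:
```python
from h import *
print(env.hand_in())
```

```text
the job is handed in; nothing more can be done
None
```

The batch is made up and the job is handed in, at about 48 s of the 208 s allowed. It reported no verdict. I moved the tape roll from the pan to the table, then laid all four bundles in the level pan. I pressed the lever until its catch held by itself, and every bundle slid into the bin. Then I stood the bin on the mat by its tab and pulled the lever back up.

**Last checks, from the camera images:**
- **Bin:** it stands flat with its centre about 4 mm from the mat's, and four bundles are visible in it.
- **Tape roll:** it lies on the table about 142 mm from the mat's centre and 146 mm from the bin's. One side sits very close to a corner of the mat.
- **Pan and lever:** the lever bar is back where it started in the side view and the pan looks level. The joint angle itself can't be read.
- **Robot:** the gripper is clear of everything and the wrist force is near zero.

**What did not go to plan:**
- **First bundle:** the first grasp came out about 7 mm too high, so I opened the gripper, corrected and gripped again.
- **Second bundle:** the fingertips pressed on the mat with about 13 N.
- **Pan layout:** I put the bundles nearer the lip than first planned, because the gripper's body would have come too close to the instrument behind the pan.

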